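# Clamp the fence of an embossing press and hold the lever down on the stamp

### The job

The side fence of the embossing press, with the leather blank against it, is only loosely set: tighten both of its clamp knobs clockwise until they stop, without shoving the fence out of its setting. Only then pull the press lever by its ball, forward and down against its return spring, right to its stop, and keep holding it there so the mark sets: the job finishes with the lever still held at its stop. Leave the other things on the bench where they are.

Things in the scene. Friction and masses are not known exactly. Their poses are not given: they have to be found in the camera images.
- press: cast bench embossing press, fixed; origin on the table beneath it. Its x points from its open front to its rear (away from the robot, yaw within 0.25), y to its left, z up. Steel bed plate: top 50 mm above the table, from 115 mm before to 30 mm behind the origin, 160 mm to each side. The lever is on its left (+y) side, the fence with two knobs on the right (-y) wing of the bed
- press_head (a point): top of the press head above the press's origin, 225 mm above the table. The head is 56 mm wide, from 50 mm before to 80 mm behind this point and 85 mm deep; a column carries it at its rear. 30 mm before this point the 25 mm square ram stands up to 272 mm above the table (lever at rest); below the head it carries the stamp, and is geared down by the lever
- lever (a joint): press lever, steel rod 12 mm thick with a ball at its end. 0 = at rest, rod 55 degrees above level, up and forward of the pivot; grows as the ball swings forward (press -x) and down, to the hard stop at 1.13 rad, 10 degrees below level in front of the press. A spring always drives it back to 0: about 4 N at the ball to start it, about 9 N to hold it at the stop
- lever_pivot (a point): where the lever rod crosses its level pivot axis (parallel to the press's y): 57 mm left of the press's middle, 180 mm above the table. Rod and ball swing in the upright plane (press x-z) through this point, on a radius of 170 mm to the ball's centre
- lever_ball (a point): centre of the 32 mm black ball at the end of the lever; about 319 mm above the table at rest, 150 mm at the stop. It can be pinched from above across its sides (along the press's y) and turns and may creep some 10 mm between the pads as the lever swings; the rod runs from it towards the pivot
- knob_near (a joint): clamp knob of the fence nearer the robot (press x = -0.09), on a captive upright bolt. Value = clockwise turn seen from above; 1.6 rad is the end stop (tight), it starts at 0.1 to 0.6 and stays where it is left; needs about 0.1 N m
- knob_near_grip (a point): middle of the grip bar of that knob, on the bolt's axis, 92 mm above the table (42 mm above the bed). Black bar grip 46 mm long, 12 mm thick, 24 mm high (30 to 54 mm above the bed) on a 16 mm neck. This frame turns with the knob: its x axis lies along the bar; at the end stop the bar lies along the press's x, in line with the fence
- knob_far (a joint): the other clamp knob, 90 mm farther along the fence (press x = 0), same kind and values as knob_near
- knob_far_grip (a point): middle of the grip bar of that knob, on the bolt's axis; same sizes and axes as knob_near_grip
- fence_end (a point): top of the fence bar near its end towards the robot (press x = -0.09), 60 mm above the table. The fence: aluminium bar 140 x 12 x 10 mm high along the press's x, its two 5 mm thick tabs carry the knobs 53 mm to its right. It sits on the bed and slides across it (press y) if pushed with over 10 N; the 4 mm leather blank lies against it, under the stamp
- stamp: spare brass stamp, upright cylinder 32 mm across, 28 mm high, standing on the left wing of the press bed (leave alone); origin at the centre of its underside
- tin: flat round metal tin of wax, 64 mm across, 30 mm high, on the table near the right front of the press (leave alone); origin at the centre of its underside
- awl: awl with wooden handle, 150 mm long, lying on the table in front of the press, 30 mm high (leave alone); origin under its middle
- rivet_jar: glass jar of rivets, 60 mm across, 75 mm high, behind the press to the left (leave alone); origin at the centre of its underside
- mallet: wooden mallet standing on its head, head 92 mm across, 220 mm high in all, right of the press (leave alone); origin at the centre of its underside
- bowl: small wooden bowl, 110 mm across, 40 mm high, on the left (leave alone); origin at the centre of its underside

How it is judged:
By the outcome, as a careful person would: the job done as asked, in the order asked, and still so for the second after the job is handed in, while the arm keeps its last pose, push and grip.
It also fails if it takes over 67 s, if anything falls off the work surface, if the arm or the gripper's body presses on something with over 40 N, if the wrist force passes 120 N, or if a joint passes its speed limit or range.

### The arm

A 7-joint arm with a two-finger parallel gripper is mounted at the origin on the work surface. World frame = base frame: x ahead of the robot, y to its left, z up, the work surface at z = 0. Lengths are in m, angles in rad, forces in N, time in s.
With the tool pointing down it reaches from about 0.35 to 0.9 m from the base axis. Payload 8.1 kg.
Tool frame: the origin (TCP) lies between the finger pads; the fingertips stand 14 mm ahead of it and the grasp point (between the pads) lies 5 mm behind it; z points along the fingers, y is the line along which they close (so a half turn about z gives the same grasp; the last joint's range is limited). The gripper opens to 92 mm and grips with 3 to 60 N. Pads are 19 mm wide; open, the fingers measure 130 mm over their backs; the gripper's body (75 mm by 190 mm) begins 47 mm behind the grasp point.
Start: joints at [-1.408, 0.434, 0.025, 1.573, -0.012, 1.134, -0.075], TCP at [0.164, 0.603, 0.208] pointing down, gripper open.
Joint ranges: [-2.62, 2.62], [-0.44, 2.09], [-1.27, 1.32], [0.08, 2.57], [-1.32, 4.46], [0.12, 2], [-2.74, 2.74]. Speed limits (rad/s): [2.22, 2.22, 3.01, 3.01, 3.14, 3.14, 3.14].

### API

Orientations are given as a 3x3 rotation matrix whose columns are the frame's x, y, z axes.
In Python, from workcell import readout, vision, arm gives the robot as it stands.
- The arm moves only by the tool step_arm, never from a script. Its argument "increments" is a list that holds one entry, the list of rows, each a list of 7 numbers: the shift along the tool's x, y, z in units of 400 mm (1.0 is 400 mm), then the turn, a rotation vector about the tool's x, y, z in units of pi rad (1.0 is pi rad), then the opening, from -1 (shut) to 1 (fully open). In form: [[[dx, dy, dz, wx, wy, wz, gripper], ...]]. A call has 1 to 12 rows; each row is the pose to reach, as a shift and turn from the pose commanded when the call began, along the tool's axes at that moment, turning the shorter way round; what a row does not reach only later rows make up. A row lasts 1/8 s, in which the tool goes at most 62.5 mm and 10.7 degrees, less where a joint would pass 70% of its speed; a pose out of reach is approached as far as the arm can. A call with a number of a shift or a turn outside -1 to 1 is refused whole. A call with a gripper value outside its range is refused whole. The fingers move at their own pace and stop on an object; the grip force is fixed at half the most. Time passes only in rows, so rows that repeat a pose let the fingers close. It gives the time, the measured TCP pose, the force, the opening and the grip force at its end, in the units of the state.
- readout.get_obs(): the state, without advancing time (a new reading comes with each control period).
- vision.snapshot(name): name is "scene" or "side" or "wrist"; returns a dict with "color" (400x640x3 uint8, blue, green, red), "z_map" (400x640 float32, m along the optical axis (not along the pixel's ray), 0 where there is no reading), "K" (3x3 intrinsics, pixels), "R" (3x3) and "t" (3): a world point X has camera coordinates R X + t; the wrist camera has in their place "mount" (4x4, takes a point from camera to tool coordinates, whose origin is the TCP and whose axes are the flange's). Camera axes: x right, y down, z forward; pixel columns grow to the right and rows downward; lengths in m; the calibration is good to about 2 mm. The wrist camera is an equidistant fisheye: a pixel r from the principal point sees the ray r / f radians off the axis. A picture is of the moment at which its call begins: read the wrist's pose just before it.
- arm.close_job(): hands the job in; it is judged then, once.
The state is a dict: "t": time; "q": joint angles; "dq": joint speeds; "joint_torque": joint torques, N m; "eef_pos": TCP position; "ee_rot": TCP orientation; "force": force on the tool from outside, world axes, zero at the start; "moment": the same for the moment, N m; "width": opening from 0.0 (shut) to 1.0 (fully open); "grip_force": force on a finger pad.
Only numpy, scipy, OpenCV 4.12 (cv2) and the standard library are available. Lean on these libraries where they do the work, as an engineer would, in place of code of your own. Each camera call takes 0.05 s, during which the arm holds its last target. There are 200 camera calls.

## Working session

There is one attempt and no reset: what is moved stays moved. The work goes in short steps, Python scripts to look and compute and a tool call to move; the robot and the scene stay as the last step left them, time stands still between calls to the robot, and variables do not carry over. Pictures are saved under pics/ and viewed, at most 10 in all, crops included, and the job is handed in when it is done.

Besides the shell and the picture viewer there is one more tool, called after ">>>" as name(argument=value, ...) on one line, values as JSON. step_arm: Moves the arm, as the interface text tells. Its arguments: {"type":"object","properties":{"increments":{"type":"array"}},"required":["increments"]}

```bash
mkdir -p pics; ls; cat > h.py <<'E'
import numpy as np, cv2
from workcell import readout, vision, arm
def snap(n,f=None):
    s=vision.snapshot(n)
    if f: cv2.imwrite('pics/'+f,s['color'])
    np.savez('/tmp/%s.npz'%n,**{k:v for k,v in s.items() if isinstance(v,(np.ndarray,list))})
    return s
def cloud(s):
    z=s['z_map'];v,u=np.mgrid[:z.shape[0],:z.shape[1]]
    K=s['K'];p=np.stack([(u-K[0,2])/K[0,0]*z,(v-K[1,2])/K[1,1]*z,z],-1)
    return (p-s['t'])@s['R']
def ray(s,u,v,h):
    d=np.linalg.inv(s['K'])@[u,v,1];d=s['R'].T@d;c=-s['R'].T@s['t']
    return c+d*(h-c[2])/d[2]
E
python3 - <<'E'
from h import *
for n in('scene','side'):
    s=snap(n,n+'1.png');print(n,-s['R'].T@s['t'],s['R'][2],s['K'][0,0])
o=readout.get_obs();print(o)
E
```

```text
pics
scene [1.01505554 0.39217107 1.09744373] [-0.43361319 -0.36220388 -0.82509875] 383.5667681573696
side [ 0.3603981  -0.99121842  0.78857777] [ 0.14423835  0.84905848 -0.50822731] 368.4909981510077
{'t': 0.1, 'q': array([-1.40762477,  0.43516174,  0.02498689,  1.57397734, -0.0115691 ,
        1.13397879, -0.07508084]), 'dq': array([-1.98979374e-04, -1.06231274e-03,  8.91084235e-04, -2.49900133e-03,
       -4.04097633e-05, -9.01610680e-04,  4.67286766e-04]), 'joint_torque': array([ 3.11395081e-03, -6.69131184e+01,  9.88030806e-01, -3.15148580e+01,
       -6.04455988e-02,  3.73240386e-02,  4.05475453e-05]), 'eef_pos': array([0.16410724, 0.60259204, 0.20732951]), 'ee_rot': array([[-9.64877302e-01,  2.62700876e-01, -2.06118003e-04],
       [ 2.62700909e-01,  9.64876348e-01, -1.36557724e-03],
       [-1.59859951e-04, -1.37176187e-03, -9.99999046e-01]]), 'force': array([ 0.02397522, -0.22049482,  0.51359339]), 'moment': array([-0.00632825,  0.06340263, -0.06457218]), 'grip_force': 0.0, 'width': 0.999650546883556}
```

View pics/scene1.png

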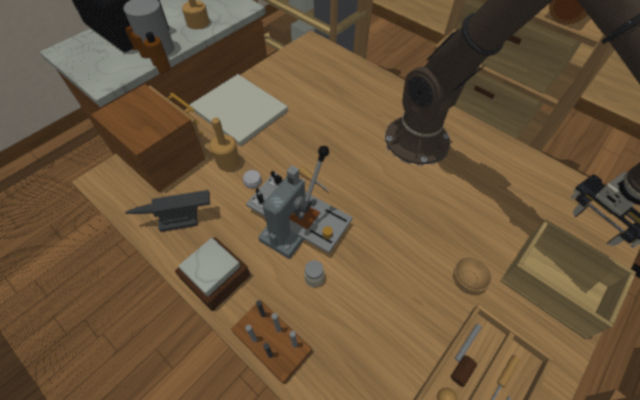

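View pics/side1.png

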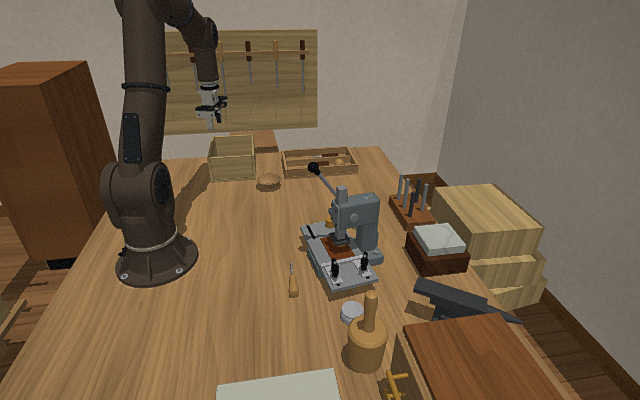

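The scene view shows the press near (290,215), its ball at (323,151) and its knobs near (262,197) and (276,178). In the side view the ball is at (313,168) and the knobs are at (335,268) and (364,261). Next I'll enlarge and measure.

```bash
cat > m.py <<'E'
from h import *
from itertools import product
L=lambda n:dict(np.load('/tmp/%s.npz'%n))
def tri(a,pa,b,pb):
    P=[x['K']@np.c_[x['R'],x['t']] for x in(a,b)]
    X=cv2.triangulatePoints(P[0],P[1],np.array(pa,float).reshape(2,1),np.array(pb,float).reshape(2,1)).ravel();return X[:3]/X[3]
E
python3 - <<'E'
from m import *
a,b=L('scene'),L('side')
for s,n,(x0,y0,x1,y1) in((a,'scene',(235,135,365,260)),(b,'side',(285,150,395,300))):
    g=cv2.cvtColor(s['color'],cv2.COLOR_BGR2GRAY); m=(g<45).astype('u1'); m2=np.zeros_like(m);m2[y0:y1,x0:x1]=m[y0:y1,x0:x1]
    k,l,st,c=cv2.connectedComponentsWithStats(m2); C=cloud(s)
    print(n)
    for i in range(1,k):
        if st[i,4]>6: print(st[i],c[i].round(1),np.median(C[l==i],0).round(3))
A=cv2.resize(a['color'][140:260,240:360],(600,600),interpolation=3);B=cv2.resize(b['color'][215:295,290:390],(800,600)[:2],interpolation=3)
cv2.imwrite('pics/a2.png',A)
cv2.imwrite('pics/b2.png',cv2.resize(b['color'][150:295,285:395],(455,600),interpolation=3))
E
```

```text
scene
[319 147  10  14  98] [322.7 152.6] [ 0.509 -0.043  0.327]
[271 172  11  12  57] [276.4 178.1] [ 0.54  -0.214  0.094]
[289 178   4   5  13] [290.5 180.2] [ 0.589 -0.089  0.241]
[258 195   5   8  31] [260.1 198.3] [ 0.632 -0.192  0.1  ]
[290 202  25  26 236] [303.1 215.8] [ 0.587 -0.057  0.056]
[310 230   5   3   7] [312.  231.1] [ 0.592 -0.008  0.051]
side
[322 154   6   2   8] [324.8 154.8] [0.661 0.661 0.027]
[329 154   9   2  12] [333.  154.5] [0.705 0.66  0.025]
[308 162  12  14 121] [313.8 167.7] [ 0.499 -0.06   0.321]
[389 197   6  15  34] [391.4 203.6] [0.844 0.18  0.015]
[307 226   9  13  35] [310.7 232.4] [ 0.496 -0.003  0.05 ]
[324 232  27  22 292] [336.9 243.8] [ 0.559 -0.101  0.055]
[361 252   7  19  94] [364.1 261.7] [ 0.618 -0.218  0.094]
[331 258   8  20 110] [334.3 268.3] [ 0.529 -0.231  0.093]
```

View pics/a2.png

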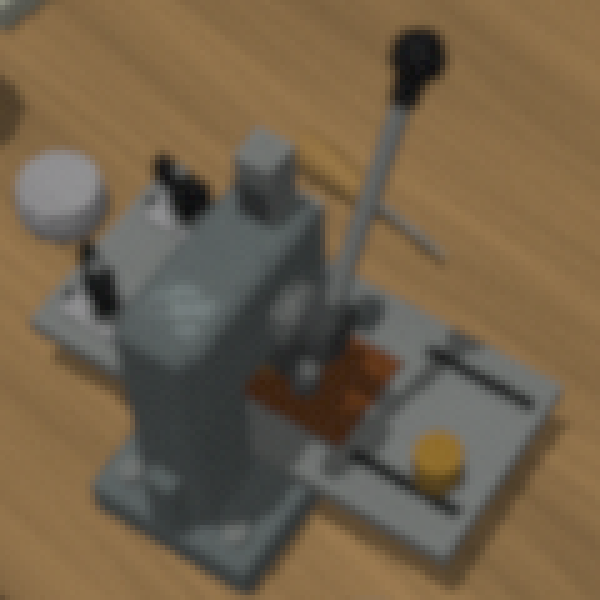

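View pics/b2.png

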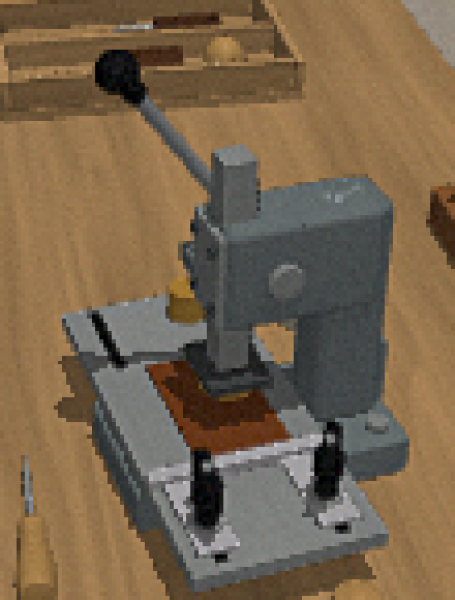

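```bash
python3 - <<'E'
from m import *
a,b=L('scene'),L('side')
bl=tri(a,(322.5,151.5),b,(313.5,167.6)); print('ball',bl)
print('near',tri(a,(276.4,178.1),b,(334.3,267)),'far',tri(a,(260.5,197.5),b,(364.1,260.5)))
# knob top points in each cloud
for s,n,bx in((a,'scene',[(268,168,288,190),(250,185,272,210)]),(b,'side',[(325,250,345,285),(355,245,375,278)])):
    C=cloud(s);g=cv2.cvtColor(s['color'],cv2.COLOR_BGR2GRAY)
    for x0,y0,x1,y1 in bx:
        P=C[y0:y1,x0:x1].reshape(-1,3);G=g[y0:y1,x0:x1].ravel()
        k=P[(G<60)&(P[:,2]>.075)&(P[:,2]<.13)]
        (cx,cy),wh,an=cv2.minAreaRect(k[:,:2].astype('f4')*1000)
        d=k[:,:2]-k[:,:2].mean(0);w,V=np.linalg.eigh(d.T@d/len(d))
        print(n,len(k),(round(cx),round(cy)),wh,an,'zmax',k[:,2].max(),'pca yaw',np.degrees(np.arctan2(V[1,1],V[0,1])),np.sqrt(w))
# bed corners/heights
C=cloud(b);z=C[...,2];m=(abs(z-.05)<.006)&(C[...,0]>.42)&(C[...,0]<.75)&(C[...,1]>-.32)&(C[...,1]<.12)
P=(C[m][:,:2]*1000).astype('f4');r=cv2.minAreaRect(P);print('bed side',r,cv2.boxPoints(r))
C=cloud(a);z=C[...,2];m=(abs(z-.05)<.006)&(C[...,0]>.42)&(C[...,0]<.75)&(C[...,1]>-.32)&(C[...,1]<.12)
P=(C[m][:,:2]*1000).astype('f4');r=cv2.minAreaRect(P);print('bed scene',r,cv2.boxPoints(r))
m=(z>.2)&(z<.3)&(C[...,0]>.5)&(C[...,0]<.8)&(abs(C[...,1]+.1)<.1)
h=C[m&(abs(z-.225)<.006)];r=cv2.minAreaRect((h[:,:2]*1000).astype('f4'));print('head',len(h),r)
E
```

```text
ball [ 0.49993345 -0.05019899  0.3163563 ]
near [ 0.53388514 -0.21861783  0.08383119] far [ 0.62323963 -0.20262066  0.08243251]
scene 64 (540, -218) (12.067192077636719, 39.12860107421875) 11.363713264465332 zmax 0.11340256853550931 pca yaw 96.1836240272533 [0.00291651 0.01181194]
scene 51 (625, -205) (42.34695053100586, 15.982927322387695) 76.52674865722656 zmax 0.10747952703012774 pca yaw 67.40101786683151 [0.00401288 0.01242722]
side 88 (532, -225) (20.152700424194336, 47.08123779296875) 14.383312225341797 zmax 0.10655042671405396 pca yaw 95.77371822802436 [0.00440279 0.01316129]
side 83 (622, -212) (45.82460021972656, 19.92521858215332) 76.43897247314453 zmax 0.10583191965505116 pca yaw 66.40789140907404 [0.0050045  0.01357057]
bed side ((593.0535888671875, -93.73658752441406), (212.58901977539062, 325.40740966796875), 9.180505752563477) [[ 462.16202    49.924187]
 [ 514.0793   -271.31494 ]
 [ 723.9452   -237.39737 ]
 [ 672.0279     83.84177 ]]
bed scene ((613.8956909179688, -75.44761657714844), (256.58953857421875, 346.4388122558594), 9.629351615905762) [[ 458.43344    73.87085 ]
 [ 516.3836   -267.6868  ]
 [ 769.3579   -224.76608 ]
 [ 711.4078    116.791565]]
head 720 ((622.50341796875, -85.04925537109375), (87.082763671875, 141.82763671875), 77.45197296142578)
```

The enlarged views show the near knob's bar pointing across the press and the far knob's bar about 57° off the fence line. The fence and leather blank are clear, and the lever is up on the left. Press yaw is about 0.16, and all the points agree with the text. Next is a close wrist view over the knobs.

```bash
cat > p.py <<'E'
from m import *
import json,os
from scipy.spatial.transform import Rotation as Ro
F='/tmp/cmd.json'
def cmd():
    d=json.load(open(F));return np.array(d[0]),np.array(d[1])
def save(p,R): json.dump([list(map(float,p)),np.array(R).tolist()],open(F,'w'))
def applied(row):  # record last row sent
    p,R=cmd();r=np.array(row);save(p+R@(r[:3]*.4),R@Ro.from_rotvec(r[3:6]*np.pi).as_matrix())
def row(pt,Rt,g):
    p,R=cmd();return np.r_[R.T@(np.array(pt)-p)/.4,Ro.from_matrix(R.T@Rt).as_rotvec()/np.pi,g].round(4).tolist()
def down(yaw,lean=0): # yaw of tool y (world, deg), z down, then lean about tool y
    a=np.radians(yaw);y=np.array([np.cos(a),np.sin(a),0]);z=np.array([0,0,-1.]);x=np.cross(y,z)
    return np.c_[x,y,z]@Ro.from_rotvec([0,np.radians(lean),0]).as_matrix()
E
python3 - <<'E'
from p import *
o=readout.get_obs();save(o['eef_pos'],o['ee_rot'])
R0=o['ee_rot']
print(row([.164,.603,.5],R0,1));print(row([.36,.25,.5],down(40),1));print(row([.46,.06,.5],down(6),1))
a=L('side');C=cloud(a)
for n,(x0,y0,x1,y1) in dict(mallet=(340,285,392,375),tin=(338,298,366,328)).items():
    P=C[y0:y1,x0:x1].reshape(-1,3);P=P[P[:,2]>.02]
    for lo,hi in((.02,.1),(.1,.24)):
        q=P[(P[:,2]>lo)&(P[:,2]<hi)]
        if len(q):print(n,lo,len(q),np.percentile(q,[3,50,97],axis=0).round(3).tolist())
E
```

```text
[0.0004, -0.0001, -0.7317, 0.0, 0.0, 0.0, 1.0]
[-0.7042, -0.7229, -0.7306, -0.0004, 0.0002, 0.1932, 1.0]
[-1.0702, -1.1155, -0.73, -0.0004, 0.0003, 0.3821, 1.0]
mallet 0.02 1187 [[0.519, -0.501, 0.022], [0.552, -0.484, 0.045], [0.59, -0.259, 0.097]]
mallet 0.1 1388 [[0.522, -0.499, 0.102], [0.556, -0.467, 0.11], [0.596, -0.429, 0.217]]
tin 0.02 330 [[0.533, -0.352, 0.021], [0.558, -0.329, 0.029], [0.586, -0.302, 0.032]]
tin 0.1 210 [[0.523, -0.463, 0.104], [0.547, -0.442, 0.109], [0.556, -0.419, 0.197]]
```

>>> step_arm(increments=[[[0,0,-0.73,0,0,0,1],[0,0,-0.73,0,0,0,1],[0,0,-0.73,0,0,0,1],[0,0,-0.73,0,0,0,1],[0,0,-0.73,0,0,0,1],[-0.704,-0.723,-0.73,0,0,0.193,1],[-0.704,-0.723,-0.73,0,0,0.193,1],[-0.704,-0.723,-0.73,0,0,0.193,1],[-0.704,-0.723,-0.73,0,0,0.193,1],[-0.704,-0.723,-0.73,0,0,0.193,1],[-0.704,-0.723,-0.73,0,0,0.193,1],[-0.704,-0.723,-0.73,0,0,0.193,1]]])

```text
t: 1.6
eef_pos: [0.3613, 0.2463, 0.5004]
ee_rot: [[-0.64, 0.769, 0.0], [0.769, 0.64, 0.0], [0.0, 0.001, -1.0]]
force: [0.0, 1.2, -0.1]
width: 1.002
grip_force: 0.0
```

```bash
python3 - <<'E'
from p import *
applied([-0.704,-0.723,-0.73,0,0,0.193])
o=readout.get_obs();p,R=cmd();print(p-o['eef_pos'],np.degrees(Ro.from_matrix(R.T@o['ee_rot']).as_rotvec()),o['t'],o['q'])
print(row([.53,-.16,.45],down(6),1)); print(row([.55,-.22,.36],down(6),1))
E
```

```text
[-0.00143896  0.00368385 -0.00059239] [-0.09791257  0.05670038  0.27042017] 1.6 [-1.07595287e+00 -4.44804641e-03  3.58553051e-01  1.43466010e+00
  1.51582221e-03  1.71042125e+00 -2.32620649e-02]
[-1.0582, -0.3335, 0.1257, -0.0002, 0.0004, 0.1891, 1.0]
[-1.205, -0.3914, 0.3509, -0.0002, 0.0004, 0.1891, 1.0]
```

>>> step_arm(increments=[[[-0.9,-0.28,0,0,0,0.189,1],[-0.9,-0.28,0,0,0,0.189,1],[-0.9,-0.28,0,0,0,0.189,1],[-0.9,-0.28,0,0,0,0.189,1],[-0.9,-0.28,0,0,0,0.189,1],[-0.9,-0.28,0,0,0,0.189,1],[-0.9,-0.28,0,0,0,0.189,1]]])

```text
t: 2.48
eef_pos: [0.5055, -0.1028, 0.4994]
ee_rot: [[-0.096, 0.995, -0.001], [0.995, 0.096, -0.003], [-0.002, -0.002, -1.0]]
force: [-0.1, 0.8, -0.1]
width: 1.005
grip_force: 0.0
```

```bash
python3 - <<'E'
from p import *
applied([-0.9,-0.28,0,0,0,0.189])
o=readout.get_obs();p,R=cmd();print(p-o['eef_pos'],o['t'],o['q'])
print(row([.55,-.24,.35],down(6),1))
E
```

```text
[0.00016145 0.00508559 0.00082149] 2.475 [-0.55503267  0.17405136  0.83493102  1.29922802 -0.12739008  1.72421605
  0.34899772]
[-0.3648, 0.0731, 0.376, -0.0001, 0.0004, 0.0001, 1.0]
```

>>> step_arm(increments=[[[-0.365,0.073,0.376,0,0,0,1],[-0.365,0.073,0.376,0,0,0,1],[-0.365,0.073,0.376,0,0,0,1],[-0.365,0.073,0.376,0,0,0,1],[-0.365,0.073,0.376,0,0,0,1],[-0.365,0.073,0.376,0,0,0,1]]])

```text
t: 3.22
eef_pos: [0.5504, -0.2386, 0.3504]
ee_rot: [[-0.106, 0.994, 0.001], [0.994, 0.106, 0.0], [0.0, 0.001, -1.0]]
force: [0.6, 0.1, 0.6]
width: 1.0
grip_force: 0.0
```

```bash
python3 - <<'E'
from p import *
applied([-0.365,0.073,0.376,0,0,0])
o=readout.get_obs();p,R=cmd();print(p-o['eef_pos'],o['t'],o['q'])
s=snap('wrist','w1.png');np.savez('/tmp/w1.npz',p=o['eef_pos'],R=o['ee_rot'],**s);print(s['K'],s['mount'])
E
```

```text
[-0.00046152 -0.00143712 -0.0003866 ] 3.225 [-0.24750699  0.38011382  0.84949834  1.44720459 -0.28565309  1.44137178
  0.70906792]
[[309.70691629   0.         318.49568184]
 [  0.         309.70691629 197.63898054]
 [  0.           0.           1.        ]] [[-5.59638716e-04 -9.51819937e-01 -3.06656966e-01  8.27821700e-02]
 [ 9.99999523e-01 -7.78027790e-04  5.89922723e-04  2.72545794e-04]
 [-8.00087850e-04 -3.06656489e-01  9.51819919e-01 -1.78082394e-01]
 [ 0.00000000e+00  0.00000000e+00  0.00000000e+00  1.00000000e+00]]
```

View pics/w1.png

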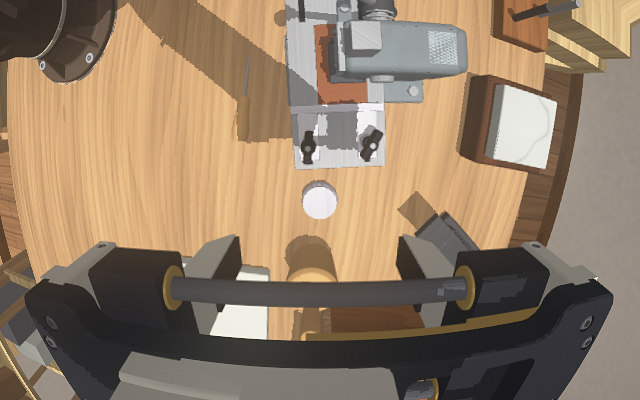

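The wrist view shows the two knobs at (308,147) and (371,146) on the bed wing. The tin is at (320,200), and the mallet is well beyond the knobs.

```bash
cat >> p.py <<'E'
def wray(s,uv):
    K=s['K'];uv=np.atleast_2d(np.array(uv,float));d=uv-[K[0,2],K[1,2]];r=np.hypot(*d.T);th=r/K[0,0]
    c=np.c_[d/np.maximum(r,1e-9)[:,None]*np.sin(th)[:,None],np.cos(th)]
    M=s['mount'];o=s['p']+s['R']@M[:3,3];return o,c@M[:3,:3].T@s['R'].T
def onz(s,uv,h):
    o,d=wray(s,uv);return o+d*((h-o[2])/d[:,2])[:,None]
def wproj(s,X):
    M=s['mount'];c=M[:3,:3].T@(s['R'].T@(np.array(X)-s['p'])-M[:3,3]);th=np.arctan2(np.hypot(c[0],c[1]),c[2]);k=s['K'][0,0]*th/np.hypot(c[0],c[1])
    return s['K'][0,2]+k*c[0],s['K'][1,2]+k*c[1]
def knobs(s,boxes,thr=60):
    g=s['color'].max(2);out=[]
    for x0,y0,x1,y1 in boxes:
        m=np.zeros_like(g);m[y0:y1,x0:x1]=(g[y0:y1,x0:x1]<thr)*255
        k,l,st,c=cv2.connectedComponentsWithStats(m,connectivity=8)
        i=1+np.argmax(st[1:,4]);v,u=np.nonzero(l==i);P=onz(s,np.c_[u,v],.104)[:,:2]
        r=cv2.minAreaRect((P*1000).astype('f4'));d=P-P.mean(0);w,V=np.linalg.eigh(d.T@d)
        print(st[i],c[i].round(1),'rect',np.round(r[0],1),np.round(r[1],1),round(r[2],1),'mean',P.mean(0).round(4),'pca',np.degrees(np.arctan2(V[1,1],V[0,1])).round(1))
E
python3 - <<'E'
from p import *
s=dict(np.load('/tmp/w1.npz'))
knobs(s,[(296,125,325,168),(355,125,388,168)])
for X in([.534,-.219,.104],[.624,-.206,.104]):print(np.round(wproj(s,X),1))
cv2.imwrite('pics/w1c.png',cv2.resize(s['color'][85:215,280:410],(600,600),interpolation=cv2.INTER_NEAREST))
E
```

```text
[306 131   6   3   7] [308.9 131.6] rect [ 533.6 -199.3] [2.4 7. ] 84.3 mean [ 0.5338 -0.1991] pca 175.4Traceback (most recent call last):
  File "<stdin>", line 3, in <module>
  File "p.py", line 29, in knobs
    i=1+np.argmax(st[1:,4]);v,u=np.nonzero(l==i);P=onz(s,np.c_[u,v],.104)[:,:2]
        ~~~~~~~~~^^^^^^^^^^
    return _wrapfunc(a, 'argmax', axis=axis, out=out, **kwds)
    return bound(*args, **kwds)
ValueError: attempt to get argmax of an empty sequence
```

```bash
python3 - <<'E'
from p import *
s=dict(np.load('/tmp/w1.npz'))
g=s['color'].max(2);print(g[130:164:3,298:322:2]);
for t in(80,95):knobs(s,[(296,125,325,168),(355,125,388,168)],t)
for X in([.534,-.219,.104],[.624,-.206,.104]):print(np.round(wproj(s,X),1))
cv2.imwrite('pics/w1c.png',cv2.resize(s['color'][85:215,280:410],(600,600),interpolation=cv2.INTER_NEAREST))
E
```

```text
[[135 160 160 160 156 124 141 155 239 245 171 206]
 [142 158 160 132  63  63  62  77 240 246 174 207]
 [144 159 161 106  64  63  64  66 149 152 126 125]
 [137 162 145  91  66  67  64  72 131 159 133 129]
 [129 162  78  65  67  65  66  65  76 142 147 131]
 [126 134  66  66  64  72  65  66  64 122 154 124]
 [194 175  65  84 132 129 109  67  60 221 247 210]
 [201 249  78  68  86  99  67  63 129 244 247 201]
 [203 217 223  62  68  71  64 198 244 240 248 208]
 [205 186 216  68  80  79  65 251 243 240 243 204]
 [205 202 190  72  80  80  70 182 219 208 199 209]
 [204 209 210  75  69  70  68  93 208 211 210 215]]
[301 131  15  33 267] [307.8 145.7] rect [ 534.8 -220.8] [19.3 45. ] 5.4 mean [ 0.5344 -0.219 ] pca 92.7
[360 130  22  31 204] [369.3 143.8] rect [ 619.  -207.2] [45.3 21.6] 71.3 mean [ 0.6189 -0.2067] pca 72.0
[301 131  15  33 301] [307.8 146.5] rect [ 534.8 -220.8] [19.3 45. ] 5.4 mean [ 0.5343 -0.2201] pca 92.4
[360 130  23  32 338] [369.8 144. ] rect [ 618.5 -207.7] [46.6 22.2] 71.3 mean [ 0.6196 -0.2068] pca 69.3
[307.6 145.8]
[373.  143.8]
```

View pics/w1c.png

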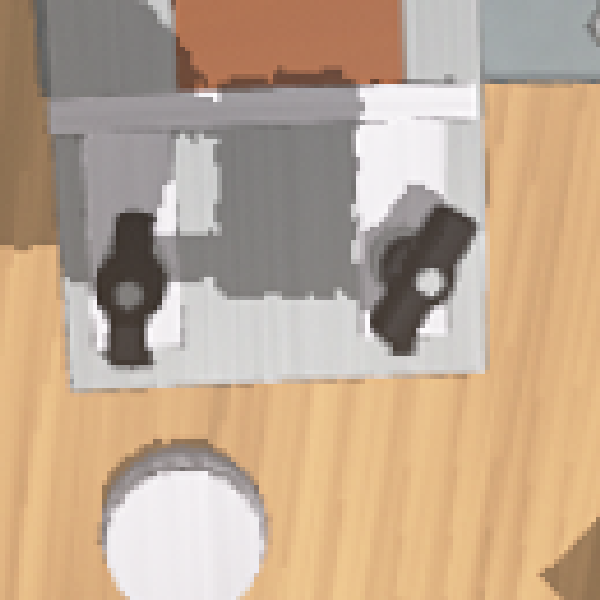

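The crop gives these pixels (original image):

| Feature | Near knob | Far knob |
|---|---|---|
| Bolt dot | (307.7,148.7) | (373.6,146.1) |
| Bar midpoint | (308.6,147.4) | (371.7,145.7) |

The fence bar's lower edge runs from (291,114) to (383.5,110.5).

```bash
python3 - <<'E'
from p import *
s=dict(np.load('/tmp/w1.npz'))
f=lambda x,y:(280+x/4.615,85+y/4.615)
def pr(n,uv,h):
    P=onz(s,[f(*q) for q in uv],h)[:,:2];print(n,P.round(4).tolist());return P
pr('dots',[(128,294),(432,282)],.106)
P=pr('nearbar',[(134,213),(130,362)],.104);d=P[0]-P[1];print(np.degrees(np.arctan2(d[1],d[0])),np.hypot(*d),P.mean(0))
P=pr('farbar',[(458,222),(388,340)],.104);d=P[0]-P[1];print(np.degrees(np.arctan2(d[1],d[0])),np.hypot(*d),P.mean(0))
P=pr('fence lower',[(50,132),(478,118)],.06);d=P[1]-P[0];print(np.degrees(np.arctan2(d[1],d[0])),np.hypot(*d))
P=pr('fence upper',[(50,100),(475,86)],.06);d=P[1]-P[0];print(np.degrees(np.arctan2(d[1],d[0])))
P=pr('bed right',[(72,390),(485,372)],.05);d=P[1]-P[0];print(np.degrees(np.arctan2(d[1],d[0])),np.hypot(*d))
o,dd=wray(s,[f(128,294),f(432,282)])
b=L('side');print([[round(float(x),4) for x in X] for X in (tri(L('scene'),(276.5,176),b,(334.5,262)),)])
# wrist/side two-view height of bar-top
a=L('side')
for uv,sv in((f(132,288),(334.5,259.5)),(f(423,280),(364.2,254))):
    o,d1=wray(s,[uv]);d1=d1[0];c=-a['R'].T@a['t'];d2=a['R'].T@np.linalg.inv(a['K'])@[*sv,1]
    A=np.c_[d1,-d2];k=np.linalg.lstsq(A,c-o,rcond=None)[0];print('2view',(o+k[0]*d1).round(4),(c+k[1]*d2).round(4))
E
```

```text
dots [[0.5347, -0.2227], [0.6249, -0.2088]]
nearbar [[0.534, -0.1985], [0.5373, -0.2437]]
94.16847652587148 0.04532260767045024 [ 0.53562273 -0.22114351]
farbar [[0.6307, -0.1899], [0.6144, -0.2284]]
67.00794196821631 0.041824140306526356 [ 0.62252623 -0.20913886]
fence lower [[0.5033, -0.1789], [0.6419, -0.158]]
8.584226852345076 0.1402187697709003
fence upper [[0.5023, -0.1685], [0.6395, -0.1476]]
8.64217041707698
bed right [[0.5178, -0.2666], [0.6592, -0.2446]]
8.851451211113215 0.14304124400335727
[[0.5348, -0.2152, 0.0991]]
2view [ 0.5358 -0.2198  0.1125] [ 0.5322 -0.2191  0.1124]
2view [ 0.6211 -0.2079  0.1112] [ 0.6206 -0.2078  0.1111]
```

```bash
cat >> p.py <<'E'
KN=np.array([.5348,-.2218]);KF=np.array([.6242,-.209])
def grasp(xy,z,yaw,lean):
    R=down(yaw,lean);return np.r_[xy,z]+.005*R[:,2],R
E
python3 - <<'E'
from p import *
p1,R1=grasp(KN,.18,4.2,20);p2,_=grasp(KN,.094,4.2,20)
print(row(p1,R1,-.13),row(p2,R1,-.13))
E
```

```text
[0.0542, -0.0327, 0.4367, -0.0019, 0.1115, 0.0099, -0.13] [0.0545, -0.0326, 0.6517, -0.0019, 0.1115, 0.0099, -0.13]
```

>>> step_arm(increments=[[[0.054,-0.033,0.437,-0.002,0.111,0.01,-0.13],[0.054,-0.033,0.437,-0.002,0.111,0.01,-0.13],[0.054,-0.033,0.437,-0.002,0.111,0.01,-0.13],[0.054,-0.033,0.437,-0.002,0.111,0.01,-0.13],[0.054,-0.033,0.437,-0.002,0.111,0.01,-0.13],[0.054,-0.033,0.437,-0.002,0.111,0.01,-0.13]]])

```text
t: 4.03
eef_pos: [0.5364, -0.2198, 0.1777]
ee_rot: [[-0.072, 0.997, -0.021], [0.938, 0.075, 0.339], [0.34, 0.005, -0.941]]
force: [1.0, -0.5, 1.1]
width: 0.443
grip_force: 0.0
```

```bash
python3 - <<'E'
from p import *
applied([0.054,-0.033,0.437,-0.002,0.111,0.01])
o=readout.get_obs();p,R=cmd();print(p-o['eef_pos'],np.degrees(Ro.from_matrix(R.T@o['ee_rot']).as_rotvec()),o['t'],o['q'],o['width'])
s=snap('wrist','w2.png');np.savez('/tmp/w2.npz',p=o['eef_pos'],R=o['ee_rot'],**s)
for X in([*KN,.104],[*KF,.104]):print(np.round(wproj(s,X),1))
p2,R2=grasp(KN,.094,4.2,20);print(row(p2,R2,-.13))
E
```

```text
[-0.00184544 -0.00041596 -0.00254449] [-0.21045737 -0.05350213 -0.1955485 ] 4.025 [ 0.04754274  0.5893307   0.70278989  1.61765479 -0.62731748  1.37479504
  1.00986122] 0.4434824950899459Traceback (most recent call last):
  File "<stdin>", line 5, in <module>
  File "p.py", line 22, in wproj
    M=s['mount'];c=M[:3,:3].T@(s['R'].T@(np.array(X)-s['p'])-M[:3,3]);th=np.arctan2(np.hypot(c[0],c[1]),c[2]);k=s['K'][0,0]*th/np.hypot(c[0],c[1])
                               ~^^^^^
KeyError: 'R'
```

View pics/w2.png

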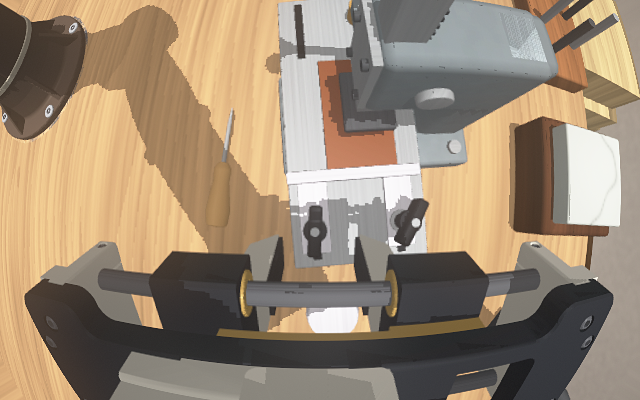

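The wrist view now shows the near knob's bolt dot at (315,232) between the open fingers and the far dot at (416,223). I'll triangulate these against the first wrist view.

```bash
python3 - <<'E'
from p import *
s1=dict(np.load('/tmp/w1.npz'));s=dict(np.load('/tmp/w2.npz'))
for a,b in(((307.7,148.7),(315,232)),((373.6,146.1),(416,223))):
    o1,d1=wray(s1,[a]);o2,d2=wray(s,[b]);k=np.linalg.lstsq(np.c_[d1[0],-d2[0]],o2-o1,rcond=None)[0]
    print('2view',(o1+k[0]*d1[0]).round(4),(o2+k[1]*d2[0]).round(4),'onz',onz(s,[b],.106).round(4))
knobs(s,[(296,195,335,262),(390,190,432,255)],85)
for uv in([(316,206),(314,258)],[(422,202),(402,245)]):
    P=onz(s,uv,.104);d=P[0]-P[1];print(P.mean(0).round(4),np.degrees(np.arctan2(d[1],d[0])),np.linalg.norm(d))
p2,R2=grasp(KN,.094,4.2,20);print(row(p2,R2,-.13))
E
```

```text
2view [ 0.5346 -0.2224  0.108 ] [ 0.5344 -0.2224  0.108 ] onz [[ 0.5344 -0.2225  0.106 ]]
2view [ 0.6257 -0.2093  0.102 ] [ 0.6254 -0.2089  0.1019] onz [[ 0.624  -0.2088  0.106 ]]
[304 206  23  54 687] [314.7 232.9] rect [ 534.5 -223.3] [19.2 46.6] 4.2 mean [ 0.5342 -0.2235] pca 93.2
[394 199  34  52 711] [407.7 224.1] rect [ 616.2 -208.8] [50.8 24. ] 62.5 mean [ 0.6169 -0.2102] pca 70.6
[ 0.5344 -0.2228  0.104 ] 92.04691726281305 0.04568593241390938
[ 0.6211 -0.2095  0.104 ] 68.07750626686291 0.04295686686515853
[-0.0729, 0.0002, 0.2019, 0.0002, 0.0005, -0.0, -0.13]
```

>>> step_arm(increments=[[[-0.073,0,0.202,0,0,0,-0.13],[-0.073,0,0.202,0,0,0,-0.13],[-0.073,0,0.202,0,0,0,-0.13],[-0.073,0,0.202,0,0,0,-0.13],[-0.073,0,0.202,0,0,0,-0.13]]])

```text
t: 4.7
eef_pos: [0.5355, -0.2203, 0.0905]
ee_rot: [[-0.069, 0.997, -0.022], [0.938, 0.073, 0.34], [0.341, 0.003, -0.94]]
force: [0.2, -1.8, 0.6]
width: 0.437
grip_force: 0.0
```

```bash
cat >> p.py <<'E'
KN=np.array([.5345,-.2224]);KF=np.array([.6245,-.209])
def stat():
    o=readout.get_obs();p,R=cmd();G=o['eef_pos']-.005*o['ee_rot'][:,2]
    print('t',o['t'],'cmd-meas mm',((p-o['eef_pos'])*1e3).round(1),'rot',np.degrees(Ro.from_matrix(R.T@o['ee_rot']).as_rotvec()).round(1),'G',G.round(4),'yaw',np.degrees(np.arctan2(o['ee_rot'][1,1],o['ee_rot'][0,1])).round(1),'F',o['force'].round(1),'M',o['moment'].round(2),'w',round(o['width']*92,1),'gf',o['grip_force'],'q',o['q'].round(2));return o
E
python3 - <<'E'
from p import *
applied([-0.073,0,0.202,0,0,0]);o=stat()
E
```

```text
t 4.7 cmd-meas mm [-0.9  0.1 -1.3] rot [-0.1  0.  -0. ] G [ 0.5356 -0.222   0.0952] yaw 4.2 F [ 0.2 -1.8  0.6] M [-0.46  0.05  0.03] w 40.2 gf 0.0 q [ 0.08  0.68  0.66  1.7  -0.7   1.23  1.1 ]
```

>>> step_arm(increments=[[[0,-0.0025,0,0,0,0,-0.13],[0,-0.0025,0,0,0,0,-0.5],[0,-0.0025,0,0,0,0,-1],[0,-0.0025,0,0,0,0,-1],[0,-0.0025,0,0,0,0,-1],[0,-0.0025,0,0,0,0,-1]]])

```text
t: 5.45
eef_pos: [0.5343, -0.2196, 0.0896]
ee_rot: [[-0.069, 0.997, -0.023], [0.937, 0.073, 0.341], [0.342, 0.002, -0.94]]
force: [-0.3, -0.9, 5.7]
width: 0.005
grip_force: 2.8
```

```bash
python3 - <<'E'
from p import *
applied([0,-0.0025,0,0,0,0]);o=stat()
p,R=cmd()
# rotate cmd about vertical bolt axis by -d deg
for d in(15,30,45,60,75,90,96,102):
    Q=Ro.from_rotvec([0,0,-np.radians(d)]).as_matrix();c=np.r_[KN,0]
    print(d,row(c+Q@(p-c),Q@R,-1))
E
```

```text
t 5.45 cmd-meas mm [-0.7 -0.6 -0.3] rot [-0.1  0.1 -0. ] G [ 0.5344 -0.2213  0.0943] yaw 4.2 F [-0.3 -0.9  5.7] M [ 0.03  0.06 -0.02] w 0.4 gf 2.7770673658233136 q [ 0.08  0.68  0.66  1.7  -0.7   1.23  1.1 ]
15 [0.0003, 0.0015, 0.0001, -0.0284, -0.0, 0.0784, -1.0]
30 [0.0002, 0.003, 0.0001, -0.0567, -0.0001, 0.1567, -1.0]
45 [-0.0003, 0.0045, -0.0001, -0.0851, -0.0001, 0.2351, -1.0]
60 [-0.0011, 0.0058, -0.0004, -0.1135, -0.0001, 0.3134, -1.0]
75 [-0.0022, 0.0068, -0.0008, -0.1419, -0.0002, 0.3918, -1.0]
90 [-0.0035, 0.0075, -0.0013, -0.1702, -0.0002, 0.4701, -1.0]
96 [-0.0041, 0.0076, -0.0015, -0.1816, -0.0002, 0.5015, -1.0]
102 [-0.0046, 0.0077, -0.0017, -0.1929, -0.0002, 0.5328, -1.0]
```

The fingers shut on nothing, so I'll look.

```bash
python3 - <<'E'
from p import *
o=readout.get_obs();s=snap('wrist');s=dict(s,p=o['eef_pos'],R=o['ee_rot']);np.savez('/tmp/w3.npz',**s)
b=snap('side')
A=cv2.resize(s['color'][150:400,180:460],(560,500),interpolation=cv2.INTER_CUBIC)
B=cv2.resize(b['color'][225:300,310:390],(240,225),interpolation=cv2.INTER_CUBIC)
im=np.zeros((500,800,3),'u1');im[:,:560]=A;im[:225,560:]=B;cv2.imwrite('pics/w3.png',im)
for X in([*KN,.104],[*KN,.08],[*KF,.104],s['p'],s['p']+.014*s['R'][:,2]):print(np.round(wproj(s,X),1))
E
```

```text
[317.8 243.4]
[317.8 239.4]
[461.2 229.3]
[317.8 236.5]
[317.8 227.8]
```

View pics/w3.png

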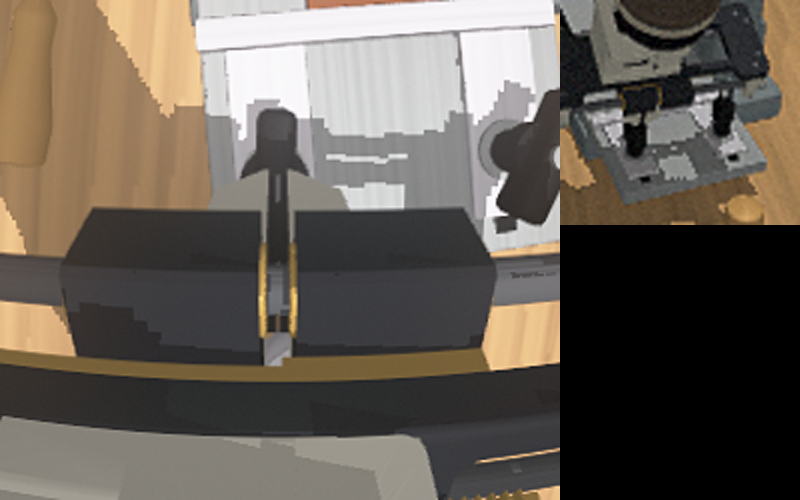

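```bash
python3 - <<'E'
from p import *
s=dict(np.load('/tmp/w3.npz'));z=s['z_map']
def pt(u,v):
    K=s['K'];d=np.array([u,v])-[K[0,2],K[1,2]];r=np.hypot(*d);th=r/K[0,0];c=np.r_[d/r*np.tan(th),1]*z[v,u]
    t=s['mount'][:3,:3]@c+s['mount'][:3,3];return t
for v in range(202,284,6):
    print(v,[(u,(pt(u,v)*1e3).round(0).astype(int).tolist(),int((s['p']+s['R']@pt(u,v))[2]*1e3)) for u in(300,308,314,318,322,328,336)])
E
```

```text
202 [(300, [10, -13, 39], 56), (308, [10, -7, 38], 56), (314, [10, -3, 39], 56), (318, [10, 0, 38], 57), (322, [10, 3, 39], 56), (328, [10, 8, 39], 56), (336, [8, 14, 44], 51)]
208 [(300, [5, -13, 39], 55), (308, [6, -7, 37], 56), (314, [22, -2, -9], 105), (318, [22, 0, -9], 105), (322, [22, 2, -8], 104), (328, [21, 6, -6], 102), (336, [4, 14, 42], 51)]
214 [(300, [2, -13, 36], 56), (308, [18, -6, -8], 103), (314, [19, -2, -10], 104), (318, [19, 0, -9], 104), (322, [19, 2, -10], 105), (328, [18, 6, -8], 103), (336, [0, 14, 41], 51)]
220 [(300, [-3, -13, 34], 56), (308, [15, -6, -8], 102), (314, [16, -2, -11], 105), (318, [16, 0, -11], 105), (322, [16, 2, -12], 106), (328, [15, 6, -9], 103), (336, [-4, 14, 38], 52)]
226 [(300, [-6, -13, 32], 57), (308, [11, -6, -9], 101), (314, [12, -2, -11], 104), (318, [12, 0, -12], 105), (322, [13, 2, -13], 105), (328, [11, 6, -9], 102), (336, [-7, 13, 33], 56)]
232 [(300, [-11, -13, 31], 56), (308, [9, -6, -12], 104), (314, [9, -2, -12], 103), (318, [9, 0, -13], 105), (322, [9, 2, -14], 105), (328, [4, 6, -2], 92), (336, [-11, 13, 32], 56)]
238 [(
[... 799 characters left out ...]
), (314, [9, -2, -49], 138), (318, [3, 0, -38], 126), (322, [9, 2, -48], 138), (328, [36, 3, -95], 191), (336, [36, 6, -95], 190)]
268 [(300, [36, -5, -99], 194), (308, [36, -3, -99], 194), (314, [9, -2, -54], 143), (318, [1, 0, -40], 127), (322, [9, 2, -54], 143), (328, [36, 3, -99], 195), (336, [35, 6, -98], 193)]
274 [(300, [36, -5, -103], 198), (308, [36, -3, -102], 197), (314, [9, -2, -59], 148), (318, [-2, 0, -42], 128), (322, [9, 2, -59], 148), (328, [34, 3, -99], 194), (336, [36, 5, -103], 199)]
280 [(300, [36, -5, -106], 201), (308, [36, -3, -106], 201), (314, [9, -2, -64], 152), (318, [-6, 0, -41], 126), (322, [9, 2, -64], 153), (328, [34, 3, -103], 198), (336, [36, 5, -106], 201)]
```

```bash
python3 - <<'E'
from p import *
for f in('w1','w2','w3'):
    s=dict(np.load('/tmp/%s.npz'%f));z=s['z_map'];K=s['K']
    v,u=np.mgrid[:400,:640];d=np.stack([u-K[0,2],v-K[1,2]],-1);r=np.hypot(d[...,0],d[...,1])+1e-9;th=r/K[0,0]
    c=np.concatenate([d/r[...,None]*np.tan(th)[...,None],np.ones_like(r)[...,None]],-1)*z[...,None]
    T=c@s['mount'][:3,:3].T+s['mount'][:3,3]
    m=(z>0)&(abs(T[...,0])<16)&(abs(T[...,1])<75)&(T[...,2]>-60)&(T[...,2]<.03)&(abs(T[...,0])<.016)&(abs(T[...,1])<.075)&(T[...,2]>-.06)
    P=T[m]*1e3
    print(f,len(P))
    for lo in range(-60,30,6):
        q=P[(P[:,2]>=lo)&(P[:,2]<lo+6)]
        if len(q):print(lo,len(q),'y',np.percentile(q[:,1],[0,10,25,50,75,90,100]).round(0),'x',q[:,0].min().round(),q[:,0].max().round())
E
```

```text
w1 3223
-60 580 y [-64. -59. -52.  46.  53.  59.  64.] x 1.0 11.0
-54 552 y [-64. -58. -51.  46.  51.  59.  65.] x -2.0 11.0
-48 540 y [-63. -57. -49.   0.  50.  58.  64.] x -6.0 11.0
-42 519 y [-62. -57. -49. -45.  49.  57.  63.] x -10.0 11.0
-36 480 y [-61. -56. -48. -45.  48.  57.  62.] x -10.0 11.0
-30 366 y [-58. -51. -46. -45.  47.  52.  59.] x -11.0 11.0
-24 186 y [-53. -48. -46.  46.  47.  48.  53.] x -10.0 10.0
w2 2409
-60 352 y [-31. -28. -24.   0.  25.  29.  32.] x 2.0 12.0
-54 400 y [-33. -29. -25.  20.  25.  30.  34.] x -2.0 12.0
-48 431 y [-37. -31. -25.  20.  26.  32.  38.] x -5.0 12.0
-42 453 y [-37. -32. -26. -20.  26.  32.  37.] x -7.0 12.0
-36 404 y [-37. -32. -25.  21.  26.  33.  37.] x -10.0 12.0
-30 258 y [-32. -27. -22.  21.  23.  28.  32.] x -9.0 12.0
-24 111 y [-26. -23. -21. -20.  22.  24.  27.] x -9.0 11.0
w3 1874
-60 88 y [-3. -3. -2. -0.  2.  3.  4.] x 9.0 12.0
-54 95 y [-3. -3. -2. -0.  3.  3.  4.] x 9.0 11.0
-48 193 y [-17. -13.  -5.   0.   5.  14.  18.] x -7.0 11.0
-42 408 y [-17. -13.  -6.   1.   7.  13.  18.] x -6.0 12.0
-36 323 y [-17. -13.  -8.   1.   9.  14.  18.] x 7.0 12.0
-30 198 y [-13.  -8.  -5.   0.   6.   9.  13.] x 8.0 12.0
-24 61 y [-6. -4. -2.  0.  3.  5.  7.] x 8.0 11.0
-18 204 y [-6. -4. -2.  0.  3.  5. 75.] x -8.0 16.0
-12 156 y [-6. -5. -4.  0.  5. 74. 75.] x -11.0 16.0
-6 112 y [-11.  -9.  -8.   6.   8.  10.  75.] x -13.0 7.0
0 7 y [-10.  -9.  -8.  -7.  75.  75.  75.] x -14.0 5.0
6 1 y [-7. -7. -7. -7. -7. -7. -7.] x 3.0 3.0
24 28 y [-15. -15. -12.   8.  10.  12.  74.] x -16.0 -5.0
```

The wrist depth shows the fingertips really end about 19 mm behind the reported TCP, where the text has them 14 mm ahead. The fingers therefore closed just on top of the bar, which explains the +5.7 N in z. The true grasp point is about 38 mm behind the TCP. I'll back up, open, and regrasp with that offset.

```bash
cat >> p.py <<'E'
OFF=.038
def grasp(xy,z,yaw,lean):
    R=down(yaw,lean);return np.r_[xy,z]+OFF*R[:,2],R
def stat():
    o=readout.get_obs();p,R=cmd();G=o['eef_pos']-OFF*o['ee_rot'][:,2]
    print('t',o['t'],'cmd-meas mm',((p-o['eef_pos'])*1e3).round(1),'rot',np.degrees(Ro.from_matrix(R.T@o['ee_rot']).as_rotvec()).round(1),'G',G.round(4),'yaw',np.degrees(np.arctan2(o['ee_rot'][1,1],o['ee_rot'][0,1])).round(1),'F',o['force'].round(1),'M',o['moment'].round(2),'w',round(o['width']*92,1),'gf',round(o['grip_force'],1),'q',o['q'].round(2));return o
E
python3 - <<'E'
from p import *
p,R=cmd();print(row(p+[0,0,.03],R,-.13))
for z in(.13,.094):
    q,Q=grasp(KN,z,3.4,20);print(row(q,Q,-.13))
E
```

```text
[0.0255, 0.0, -0.0705, 0.0, 0.0, 0.0, -0.13]
[0.0296, 0.0023, -0.0027, -0.0014, 0.0005, 0.0041, -0.13]
[-0.0011, 0.0023, 0.082, -0.0014, 0.0005, 0.0041, -0.13]
```

>>> step_arm(increments=[[[0.0255,0,-0.07,0,0,0,-1],[0.0255,0,-0.07,0,0,0,-0.13],[0.0255,0,-0.07,0,0,0,-0.13],[0.0255,0,-0.07,0,0,0,-0.13],[0.03,0.002,-0.003,-0.001,0,0.004,-0.13],[0.03,0.002,-0.003,-0.001,0,0.004,-0.13],[0.03,0.002,-0.003,-0.001,0,0.004,-0.13],[-0.001,0.002,0.082,-0.001,0,0.004,-0.13],[-0.001,0.002,0.082,-0.001,0,0.004,-0.13],[-0.001,0.002,0.082,-0.001,0,0.004,-0.13],[-0.001,0.002,0.082,-0.001,0,0.004,-0.13]]])

```text
t: 6.92
eef_pos: [0.5343, -0.2094, 0.0593]
ee_rot: [[-0.057, 0.998, -0.019], [0.938, 0.06, 0.34], [0.341, 0.001, -0.94]]
force: [0.2, 0.3, 1.2]
width: 0.436
grip_force: 0.0
```

```bash
python3 - <<'E'
from p import *
applied([-0.001, 0.002, 0.082, -0.001, 0, 0.004]);o=stat()
E
```

```text
t 6.925 cmd-meas mm [-0.7 -0.  -1. ] rot [-0.1  0.  -0. ] G [ 0.5351 -0.2223  0.095 ] yaw 3.4 F [0.2 0.3 1.2] M [-0.5  -0.02 -0.02] w 40.1 gf 0.0 q [ 0.07  0.71  0.64  1.74 -0.73  1.17  1.11]
```

>>> step_arm(increments=[[[0,-0.0015,0,0,0,0,-0.4],[0,-0.0015,0,0,0,0,-0.6],[0,-0.0015,0,0,0,0,-1],[0,-0.0015,0,0,0,0,-1],[0,-0.0015,0,0,0,0,-1],[0,-0.0015,0,0,0,0,-1]]])

```text
t: 7.68
eef_pos: [0.5328, -0.2088, 0.0581]
ee_rot: [[-0.056, 0.998, -0.021], [0.938, 0.06, 0.341], [0.342, -0.001, -0.94]]
force: [-2.9, 1.0, 4.0]
width: 0.152
grip_force: 30.0
```

```bash
cat >> p.py <<'E'
def turns(c,degs,g=-1):
    p,R=cmd()
    for d in degs:
        Q=Ro.from_rotvec([0,0,-np.radians(d)]).as_matrix();c3=np.r_[c,0];print(d,row(c3+Q@(p-c3),Q@R,g))
E
python3 - <<'E'
from p import *
applied([0,-0.0015,0,0,0,0]);o=stat();turns(KN,(8,16,24,32,40,48,56,64,72,80,88,94))
E
```

```text
t 7.675 cmd-meas mm [ 0.2 -0.6  0.2] rot [-0.   0.1  0. ] G [ 0.5337 -0.2218  0.0938] yaw 3.4 F [-2.9  1.   4. ] M [-0.16  0.77  0.31] w 14.0 gf 30.0 q [ 0.07  0.71  0.64  1.74 -0.73  1.17  1.12]
8 [-0.0001, 0.0046, -0.0, -0.0151, 0.0, 0.0418, -1.0]
16 [-0.0007, 0.009, -0.0003, -0.0303, 0.0001, 0.0836, -1.0]
24 [-0.002, 0.0134, -0.0007, -0.0454, 0.0001, 0.1254, -1.0]
32 [-0.0038, 0.0175, -0.0014, -0.0605, 0.0002, 0.1672, -1.0]
40 [-0.0061, 0.0213, -0.0022, -0.0757, 0.0002, 0.2089, -1.0]
48 [-0.0089, 0.0248, -0.0032, -0.0908, 0.0002, 0.2507, -1.0]
56 [-0.0121, 0.0278, -0.0044, -0.1059, 0.0003, 0.2925, -1.0]
64 [-0.0157, 0.0303, -0.0057, -0.1211, 0.0003, 0.3343, -1.0]
72 [-0.0196, 0.0322, -0.0071, -0.1362, 0.0004, 0.3761, -1.0]
80 [-0.0237, 0.0335, -0.0086, -0.1513, 0.0004, 0.4179, -1.0]
88 [-0.0279, 0.0342, -0.0101, -0.1664, 0.0004, 0.4597, -1.0]
94 [-0.0311, 0.0344, -0.0113, -0.1778, 0.0005, 0.491, -1.0]
```

>>> step_arm(increments=[[[0,0.0025,0,-0.0076,0,0.021,-1],[0,0.0045,0,-0.015,0,0.042,-1],[-0.0005,0.007,0,-0.023,0,0.063,-1],[-0.001,0.009,0,-0.03,0,0.0835,-1],[-0.001,0.011,-0.0005,-0.038,0,0.105,-1],[-0.002,0.013,-0.0005,-0.045,0,0.125,-1],[-0.003,0.0155,-0.001,-0.053,0,0.146,-1],[-0.004,0.0175,-0.0015,-0.0605,0,0.167,-1],[-0.005,0.0195,-0.002,-0.068,0,0.188,-1],[-0.006,0.0215,-0.002,-0.0755,0,0.209,-1],[-0.006,0.0215,-0.002,-0.0755,0,0.209,-1]]])

```text
t: 9.05
eef_pos: [0.5412, -0.2113, 0.058]
ee_rot: [[0.562, 0.802, 0.202], [0.754, -0.597, 0.274], [0.34, -0.002, -0.94]]
force: [-5.0, -0.8, 5.0]
width: 0.155
grip_force: 30.0
```

```bash
python3 - <<'E'
from p import *
applied([-0.006, 0.0215, -0.002, -0.0755, 0, 0.209]);o=stat();turns(KN,(8,16,24,32,40,44,48,52,56))
E
```

```text
t 9.05 cmd-meas mm [ 0.5 -0.1  0.2] rot [-0.   0.   0.1] G [ 0.5336 -0.2217  0.0937] yaw -36.7 F [-5.  -0.8  5. ] M [-0.43  1.26  0.32] w 14.3 gf 30.0 q [-0.01  0.64  0.76  1.95 -0.99  0.99  0.7 ]
8 [-0.0001, 0.0046, -0.0, -0.0151, 0.0001, 0.0418, -1.0]
16 [-0.0007, 0.0091, -0.0003, -0.0302, 0.0001, 0.0836, -1.0]
24 [-0.002, 0.0135, -0.0007, -0.0453, 0.0002, 0.1254, -1.0]
32 [-0.0038, 0.0176, -0.0014, -0.0604, 0.0002, 0.1672, -1.0]
40 [-0.0062, 0.0215, -0.0023, -0.0755, 0.0003, 0.209, -1.0]
44 [-0.0075, 0.0233, -0.0027, -0.0831, 0.0003, 0.2299, -1.0]
48 [-0.009, 0.025, -0.0033, -0.0906, 0.0003, 0.2508, -1.0]
52 [-0.0106, 0.0265, -0.0038, -0.0982, 0.0003, 0.2717, -1.0]
56 [-0.0122, 0.028, -0.0045, -0.1057, 0.0004, 0.2926, -1.0]
```

>>> step_arm(increments=[[[0,0.0025,0,-0.0076,0,0.021,-1],[0,0.0045,0,-0.015,0,0.042,-1],[-0.0005,0.007,0,-0.023,0,0.063,-1],[-0.001,0.009,0,-0.03,0,0.0835,-1],[-0.001,0.011,-0.0005,-0.038,0,0.105,-1],[-0.002,0.0135,-0.0005,-0.045,0,0.125,-1],[-0.003,0.0155,-0.001,-0.053,0,0.146,-1],[-0.004,0.0175,-0.0015,-0.0605,0,0.167,-1],[-0.005,0.0195,-0.002,-0.068,0,0.188,-1],[-0.006,0.0215,-0.0025,-0.0755,0,0.209,-1],[-0.0075,0.0235,-0.0025,-0.083,0,0.23,-1],[-0.0075,0.0235,-0.0025,-0.083,0,0.23,-1]]])

```text
t: 10.55
eef_pos: [0.5464, -0.2195, 0.0578]
ee_rot: [[0.929, 0.162, 0.334], [0.152, -0.987, 0.057], [0.338, -0.002, -0.941]]
force: [-9.8, 0.1, 9.7]
width: 0.154
grip_force: 30.0
```

```bash
python3 - <<'E'
from p import *
applied([-0.0075, 0.0235, -0.0025, -0.083, 0, 0.23]);o=stat();turns(KN,(2,4,6,8,10))
E
```

```text
t 10.55 cmd-meas mm [ 1.  -0.1  0.3] rot [ 0.  -0.   0.1] G [ 0.5337 -0.2217  0.0936] yaw -80.7 F [-9.8  0.1  9.7] M [-0.02  1.92  0.18] w 14.2 gf 30.0 q [-0.22  0.59  0.91  2.15 -1.24  0.72  0.15]
2 [0.0, 0.0012, 0.0, -0.0038, 0.0, 0.0105, -1.0]
4 [0.0, 0.0023, 0.0, -0.0075, 0.0, 0.0209, -1.0]
6 [-0.0, 0.0035, -0.0, -0.0113, 0.0, 0.0314, -1.0]
8 [-0.0001, 0.0046, -0.0, -0.0151, 0.0, 0.0418, -1.0]
10 [-0.0002, 0.0058, -0.0001, -0.0188, 0.0001, 0.0523, -1.0]
```

>>> step_arm(increments=[[[0,0.001,0,-0.004,0,0.01,-1],[0,0.0025,0,-0.0075,0,0.021,-1],[0,0.0035,0,-0.011,0,0.031,-1],[0,0.0035,0,-0.011,0,0.031,-1],[0,0.0035,0,-0.011,0,0.031,-1]]])

```text
t: 11.18
eef_pos: [0.5472, -0.2207, 0.0579]
ee_rot: [[0.939, 0.061, 0.338], [0.056, -0.998, 0.023], [0.339, -0.003, -0.941]]
force: [-7.5, 0.8, 9.4]
width: 0.156
grip_force: 30.1
```

```bash
python3 - <<'E'
from p import *
applied([0, 0.0035, 0, -0.011, 0, 0.031]);o=stat();turns(KN,(2,4,6,8,10))
E
```

```text
t 11.175 cmd-meas mm [ 0.5 -0.2  0.2] rot [0. 0. 0.] G [ 0.5343 -0.2216  0.0937] yaw -86.5 F [-7.5  0.8  9.4] M [-0.    1.49  0.17] w 14.3 gf 30.1 q [-0.26  0.59  0.92  2.17 -1.26  0.68  0.06]
2 [0.0, 0.0012, 0.0, -0.0038, 0.0, 0.0105, -1.0]
4 [0.0, 0.0023, 0.0, -0.0075, 0.0, 0.0209, -1.0]
6 [-0.0, 0.0035, -0.0, -0.0113, 0.0001, 0.0314, -1.0]
8 [-0.0001, 0.0046, -0.0, -0.0151, 0.0001, 0.0418, -1.0]
10 [-0.0002, 0.0058, -0.0001, -0.0188, 0.0001, 0.0523, -1.0]
```

```bash
cat >> p.py <<'E'
def wcloud(s):
    z=s['z_map'];K=s['K'];v,u=np.mgrid[:400,:640];d=np.stack([u-K[0,2],v-K[1,2]],-1);r=np.hypot(d[...,0],d[...,1])+1e-9;th=r/K[0,0]
    c=np.concatenate([d/r[...,None]*np.tan(th)[...,None],np.ones_like(r)[...,None]],-1)*z[...,None]
    T=c@s['mount'][:3,:3].T+s['mount'][:3,3];return T,s['p']+T@s['R'].T
def look(f):
    o=readout.get_obs();s=snap('wrist');s=dict(s,p=o['eef_pos'],R=o['ee_rot']);np.savez('/tmp/%s.npz'%f,**s);return s
def bar(s,c,lo=.098,hi=.109,rad=.026):
    T,W=wcloud(s);g=s['color'].max(2);m=(s['z_map']>0)&(W[...,2]>lo)&(W[...,2]<hi)&(np.hypot(W[...,0]-c[0],W[...,1]-c[1])<rad)&(g<95)
    P=W[m][:,:2];r=cv2.minAreaRect((P*1000).astype('f4'));d=P-P.mean(0);w,V=np.linalg.eigh(d.T@d/len(P))
    print('bar n',len(P),np.round(r[0],1),np.round(r[1],1),round(r[2],1),'pca',np.degrees(np.arctan2(V[1,1],V[0,1])).round(1),np.sqrt(w).round(4),P.mean(0).round(4))
E
python3 - <<'E'
from p import *
s=look('w4');bar(s,KN);bar(s,KF)
cv2.imwrite('pics/w4.png',s['color'])
a=snap('side');C=cloud(a);g=a['color'].max(2)
E
```

```text
bar n 1491 [ 534.5 -222.4] [45.5 18.7] 3.4 pca -170.9 [0.0042 0.0119] [ 0.5406 -0.2214]
bar n 1770 [ 622.4 -208.6] [45.4 13. ] 68.3 pca 67.8 [0.0034 0.0134] [ 0.6206 -0.209 ]
```

View pics/w4.png

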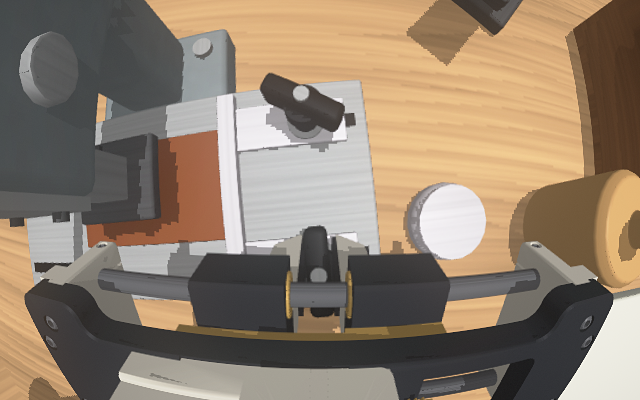

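The wrist view shows the far bar at about (302,100), still about 68°. The near bar (u≈314–319, v 228–275) now lies nearly along the fence. I'll check its angle more exactly.

```bash
python3 - <<'E'
from p import *
s=dict(np.load('/tmp/w4.npz'));T,W=wcloud(s);g=s['color'].max(2)
m=(s['z_map']>0)&(W[...,2]>.099)&(W[...,2]<.109)&(np.hypot(W[...,0]-KN[0],W[...,1]-KN[1])<.028)&(g<95)
P=W[m][:,:2]-KN;e=np.array([np.cos(.15),np.sin(.15)]);a=P@e;b=P@[-e[1],e[0]]
for lo in range(-24,26,3):
    q=(a*1e3>=lo)&(a*1e3<lo+3)
    if q.sum()>3:print(lo,q.sum(),(np.percentile(b[q],[2,50,98])*1e3).round(1))
E
```

```text
-24 49 [-4.8  0.2  5.3]
-21 125 [-5.4  0.1  5.6]
-18 16 [-1.8  2.2  5.2]
-6 51 [-6.6 -3.2  6.1]
-3 66 [-7.2  0.2  7.3]
0 89 [-7.5 -2.4  7.4]
3 194 [-9.6 -0.6  7. ]
6 215 [-9.6  1.   8.4]
9 159 [-5.5  0.3  8. ]
12 147 [-5.3  0.4  5.9]
15 146 [-5.1  0.8  6.1]
18 146 [-5.   0.2  5.9]
21 70 [-4.3 -0.2  4.8]
```

The near bar lies within 1° of the press x axis, so it is at its stop, and the pads are slipping on its hub. I'll release and lift, then plan the far knob as an end-to-end pinch with the body leaned away from the head.

```bash
python3 - <<'E'
from p import *
p,R=cmd()
print('lift',row(p+[0,0,.15],R,-.3))
q,Q=grasp([.60,-.24],.25,-10,20);print('mid',row(q,Q,.4))
s=dict(np.load('/tmp/w1.npz'));T,W=wcloud(s);e=np.array([np.cos(.15),np.sin(.15)]);d=W[...,:2]-KF
b=d@[-e[1],e[0]];a=d@e
m=(s['z_map']>0)&(W[...,2]>.14)&(W[...,2]<.24)&(abs(a)<.1)&(b>0)&(b<.13);print('head min y dist',np.percentile(b[m],[0,1,3,10]))
E
```

```text
lift [0.127, -0.0006, -0.3528, 0.0, 0.0, 0.0, -0.3]
mid [0.2596, 0.0233, -0.3215, 0.1443, 0.0006, -0.3997, 0.4]
head min y dist [0.08414702 0.08607825 0.09041887 0.09211961]
```

>>> step_arm(increments=[[[0,0,0,0,0,0,-0.3],[0,0,0,0,0,0,-0.3],[0.127,0,-0.353,0,0,0,-0.3],[0.127,0,-0.353,0,0,0,-0.3],[0.127,0,-0.353,0,0,0,-0.3],[0.26,0.023,-0.32,0.144,0,-0.4,0.4],[0.26,0.023,-0.32,0.144,0,-0.4,0.4],[0.26,0.023,-0.32,0.144,0,-0.4,0.4],[0.26,0.023,-0.32,0.144,0,-0.4,0.4],[0.26,0.023,-0.32,0.144,0,-0.4,0.4],[0.26,0.023,-0.32,0.144,0,-0.4,0.4],[0.26,0.023,-0.32,0.144,0,-0.4,0.4]]])

```text
t: 12.78
eef_pos: [0.6027, -0.2269, 0.2132]
ee_rot: [[0.179, 0.982, 0.065], [0.923, -0.19, 0.336], [0.342, -0.0, -0.94]]
force: [0.4, 0.2, 0.7]
width: 0.7
grip_force: 0.0
```

```bash
python3 - <<'E'
from p import *
applied([0.26, 0.023, -0.32, 0.144, 0, -0.4]);o=stat()
q,Q=grasp(KF,.22,68,35);print(row(q,Q,.4))
E
```

```text
t 12.775 cmd-meas mm [-0.1 -0.2  0.6] rot [-0.3  0.1  0.9] G [ 0.6002 -0.2396  0.2489] yaw -11.0 F [0.4 0.2 0.7] M [-0.51  0.1  -0.03] w 64.4 gf 0.0 q [ 0.05  0.61  0.71  1.49 -0.69  1.41  0.71]
[0.0402, -0.0072, 0.0807, 0.2, 0.0705, -0.3854, 0.4]
```

>>> step_arm(increments=[[[0.04,-0.007,0.081,0.2,0.07,-0.385,0.4],[0.04,-0.007,0.081,0.2,0.07,-0.385,0.4],[0.04,-0.007,0.081,0.2,0.07,-0.385,0.4],[0.04,-0.007,0.081,0.2,0.07,-0.385,0.4],[0.04,-0.007,0.081,0.2,0.07,-0.385,0.4],[0.04,-0.007,0.081,0.2,0.07,-0.385,0.4],[0.04,-0.007,0.081,0.2,0.07,-0.385,0.4],[0.04,-0.007,0.081,0.2,0.07,-0.385,0.4],[0.04,-0.007,0.081,0.2,0.07,-0.385,0.4],[0.04,-0.007,0.081,0.2,0.07,-0.385,0.4]]])

```text
t: 14.02
eef_pos: [0.6048, -0.2008, 0.1884]
ee_rot: [[-0.751, 0.399, -0.526], [0.327, 0.917, 0.228], [0.573, -0.001, -0.82]]
force: [0.3, 0.3, 0.1]
width: 0.698
grip_force: 0.0
```

```bash
python3 - <<'E'
from p import *
applied([0.04, -0.007, 0.081, 0.2, 0.07, -0.385]);o=stat()
s=look('w5');bar(s,KF);bar(s,KN)
m=(s['color'].max(2)<95)
q,Q=grasp(KF,.094,68,35);print(row(q,Q,.4))
q,Q=grasp(KF,.13,68,35);print(row(q,Q,.4))
print(np.round(wproj(s,[*KF,.104]),1))
T,W=wcloud(s);P=W-np.r_[KF,0]
for deg in(66,68,70):
    e=np.radians(deg);e=np.array([np.cos(e),np.sin(e)]);mm=m&(s['z_map']>0)&(W[...,2]>.1)&(W[...,2]<.109)&(np.hypot(P[...,0],P[...,1])<.03)
    X=P[mm][:,:2];a=X@e;b=X@[-e[1],e[0]];print(deg,np.percentile(a,[0.5,99.5]),[(lo,(np.percentile(b[(a>lo)&(a<lo+.005)],[2,50,98])*1e3).round(1).tolist()) for lo in(-.022,-.017,.012,.017) if ((a>lo)&(a<lo+.005)).sum()>5])
E
```

```text
t 14.025 cmd-meas mm [-0.5 -0.   0.4] rot [-0.9  0.   1.2] G [ 0.6248 -0.2095  0.2195] yaw 66.5 F [0.3 0.3 0.1] M [-0.28 -0.58  0.04] w 64.3 gf 0.0 q [ 0.13  0.94  0.39  0.92 -0.3   1.94  1.61]
bar n 558 [ 622.7 -208.2] [45.8 11.4] 67.6 pca 67.4 [0.0033 0.0135] [ 0.623  -0.2079]
bar n 471 [ 535.2 -222.2] [44.7 12.5] 8.6 pca -170.9 [0.0034 0.0136] [ 0.5373 -0.2218]
[-0.1801, 0.0005, 0.2581, -0.0001, 0.0003, -0.0005, 0.4]
[-0.1285, 0.0003, 0.1843, -0.0001, 0.0003, -0.0005, 0.4]
[319.4 276.4]
66 [-0.02204372  0.02198073] [(-0.022, [-3.6, 0.9, 6.4]), (-0.017, [-3.5, 1.4, 6.5]), (0.012, [-3.2, 2.1, 7.7]), (0.017, [-3.2, 2.1, 7.7])]
68 [-0.02192988  0.0220875 ] [(-0.022, [-2.9, 1.7, 7.1]), (-0.017, [-2.9, 2.0, 7.0]), (0.012, [-3.7, 1.7, 7.2]), (0.017, [-3.8, 1.4, 7.0])]
70 [-0.02193603  0.02221975] [(-0.022, [-2.2, 2.3, 7.8]), (-0.017, [-2.5, 2.9, 7.5]), (0.012, [-4.3, 1.2, 6.7]), (0.017, [-4.5, 0.6, 6.4])]
```

```bash
cat >> p.py <<'E'
KF=np.array([.6229,-.2083])
E
python3 - <<'E'
from p import *
for z in(.13,.094):
    q,Q=grasp(KF,z,67.6,35);print(row(q,Q,.4))
E
```

```text
[-0.125, 0.0008, 0.1868, -0.0014, 0.0003, 0.0013, 0.4]
[-0.1765, 0.001, 0.2606, -0.0014, 0.0003, 0.0013, 0.4]
```

>>> step_arm(increments=[[[-0.06,0,0.09,-0.001,0,0.001,0.4],[-0.125,0.001,0.187,-0.001,0,0.001,0.4],[-0.125,0.001,0.187,-0.001,0,0.001,0.4],[-0.125,0.001,0.187,-0.001,0,0.001,0.4],[-0.125,0.001,0.187,-0.001,0,0.001,0.4]]])

```text
t: 14.7
eef_pos: [0.6044, -0.2, 0.1008]
ee_rot: [[-0.753, 0.401, -0.522], [0.329, 0.916, 0.23], [0.57, 0.001, -0.822]]
force: [0.3, 0.4, 0.1]
width: 0.7
grip_force: 0.0
```

```bash
python3 - <<'E'
from p import *
applied([-0.125, 0.001, 0.187, -0.001, 0, 0.001]);o=stat()
q,Q=grasp(KF,.094,67.6,35);print(row(q,Q,.4))
E
```

```text
t 14.7 cmd-meas mm [-1.7  0.1 -2. ] rot [-0.8 -0.2  1.1] G [ 0.6243 -0.2088  0.132 ] yaw 66.3 F [0.3 0.4 0.1] M [-0.32 -0.62 -0.01] w 64.4 gf 0.0 q [ 0.13  0.99  0.37  1.01 -0.31  1.79  1.62]
[-0.0515, -0.0001, 0.0736, -0.0004, 0.0003, 0.0003, 0.4]
```

>>> step_arm(increments=[[[-0.025,0,0.036,0,0,0,0.4],[-0.052,0,0.074,0,0,0,0.4],[-0.052,0,0.074,0,0,0,0.4],[-0.052,0,0.074,0,0,0,0.4],[-0.052,0,0.074,0,0,0,0.4]]])

```text
t: 15.32
eef_pos: [0.6038, -0.1995, 0.0627]
ee_rot: [[-0.751, 0.401, -0.524], [0.328, 0.916, 0.23], [0.572, 0.001, -0.82]]
force: [-0.1, -0.1, -0.4]
width: 0.698
grip_force: 0.0
```

```bash
python3 - <<'E'
from p import *
applied([-0.052, 0, 0.074, 0, 0, 0]);o=stat()
s=look('w6');T,W=wcloud(s);m=(s['color'].max(2)<95)&(s['z_map']>0)&(W[...,2]>.097)&(W[...,2]<.11)&(np.hypot(W[...,0]-KF[0],W[...,1]-KF[1])<.03)
print(len(T[m]),(T[m][:,1].min()*1e3,T[m][:,1].max()*1e3),np.percentile(T[m][:,1]*1e3,[1,99]))
bar(s,KF)
E
```

```text
t 15.325 cmd-meas mm [-1.  -0.4 -0.1] rot [-0.8 -0.   1. ] G [ 0.6237 -0.2083  0.0939] yaw 66.4 F [-0.1 -0.1 -0.4] M [-0.25 -0.64 -0.03] w 64.2 gf 0.0 q [ 0.13  1.03  0.37  1.04 -0.31  1.74  1.63]
1892 (np.float64(-22.645171811278846), np.float64(22.310139666727647)) [-21.93851312  21.51231627]
bar n 1890 [ 623.  -208.1] [44.9 11.8] 67.2 pca 67.4 [0.0035 0.0133] [ 0.6232 -0.2084]
```

>>> step_arm(increments=[[[-0.001,0,0,0,0,0,0.1],[-0.001,0,0,0,0,0,0.1],[-0.001,0,0,0,0,0,0],[-0.001,0,0,0,0,0,-0.1],[-0.001,0,0,0,0,0,-1],[-0.001,0,0,0,0,0,-1]]])

```text
t: 16.12
eef_pos: [0.6039, -0.1993, 0.0622]
ee_rot: [[-0.751, 0.401, -0.525], [0.328, 0.916, 0.231], [0.573, 0.001, -0.82]]
force: [0.9, 2.0, 1.6]
width: 0.5
grip_force: 30.0
```

```bash
python3 - <<'E'
from p import *
applied([-0.001, 0, 0, 0, 0, 0]);o=stat();turns(KF,(5,10,15,20,25,30,35,40,45))
E
```

```text
t 16.125 cmd-meas mm [-0.8 -0.8  0.2] rot [-0.8  0.   1. ] G [ 0.6238 -0.2081  0.0933] yaw 66.4 F [0.9 2.  1.6] M [-0.12 -0.51 -0.09] w 46.0 gf 30.0 q [ 0.13  1.03  0.37  1.04 -0.31  1.74  1.63]
5 [-0.0002, 0.0047, -0.0001, -0.0159, 0.0, 0.0228, -1.0]
10 [-0.0007, 0.0093, -0.0005, -0.0318, 0.0, 0.0455, -1.0]
15 [-0.0015, 0.0138, -0.0011, -0.0477, 0.0, 0.0683, -1.0]
20 [-0.0027, 0.0183, -0.0019, -0.0636, 0.0001, 0.0911, -1.0]
25 [-0.0042, 0.0226, -0.0029, -0.0796, 0.0001, 0.1138, -1.0]
30 [-0.0059, 0.0267, -0.0042, -0.0955, 0.0001, 0.1366, -1.0]
35 [-0.008, 0.0307, -0.0056, -0.1114, 0.0001, 0.1594, -1.0]
40 [-0.0104, 0.0344, -0.0073, -0.1273, 0.0001, 0.1822, -1.0]
45 [-0.0129, 0.0378, -0.0091, -0.1432, 0.0001, 0.2049, -1.0]
```

Width is 46.0 mm with 30 N, which is a good end grip with low side force. I'll turn it 30° first.

>>> step_arm(increments=[[[0,0.0024,0,-0.008,0,0.0115,-1],[0,0.0047,0,-0.016,0,0.023,-1],[-0.0005,0.007,0,-0.024,0,0.034,-1],[-0.0007,0.0093,-0.0005,-0.032,0,0.0455,-1],[-0.001,0.0115,-0.001,-0.04,0,0.057,-1],[-0.0015,0.0138,-0.001,-0.048,0,0.068,-1],[-0.002,0.016,-0.0015,-0.056,0,0.08,-1],[-0.0027,0.0183,-0.002,-0.064,0,0.091,-1],[-0.0035,0.0205,-0.0025,-0.072,0,0.1025,-1],[-0.004,0.0226,-0.003,-0.08,0,0.114,-1],[-0.006,0.0267,-0.004,-0.0955,0,0.1365,-1],[-0.006,0.0267,-0.004,-0.0955,0,0.1365,-1]]])

```text
t: 17.62
eef_pos: [0.6106, -0.1914, 0.0621]
ee_rot: [[-0.485, 0.807, -0.338], [0.661, 0.591, 0.463], [0.573, 0.001, -0.819]]
force: [-0.7, -1.1, 2.9]
width: 0.5
grip_force: 30.0
```

```bash
python3 - <<'E'
from p import *
applied([-0.006, 0.0267, -0.004, -0.0955, 0, 0.1365]);o=stat();turns(KF,(5,10,15,20,25,28,30,32,35,38))
s=look('w7');bar(s,KF)
E
```

```text
t 17.625 cmd-meas mm [-0.7  0.1  0.2] rot [-0.9  0.   1.2] G [ 0.6234 -0.209   0.0933] yaw 36.2 F [-0.7 -1.1  2.9] M [-0.71 -0.01  0.02] w 46.0 gf 30.0 q [ 0.21  0.99  0.41  1.15 -0.56  1.66  1.31]
5 [-0.0002, 0.0047, -0.0001, -0.0159, 0.0, 0.0228, -1.0]
10 [-0.0007, 0.0093, -0.0005, -0.0318, 0.0, 0.0455, -1.0]
15 [-0.0015, 0.0139, -0.0011, -0.0477, 0.0, 0.0683, -1.0]
20 [-0.0027, 0.0183, -0.0019, -0.0636, 0.0, 0.0911, -1.0]
25 [-0.0042, 0.0226, -0.0029, -0.0795, 0.0, 0.1139, -1.0]
28 [-0.0052, 0.0251, -0.0036, -0.0891, 0.0, 0.1275, -1.0]
30 [-0.0059, 0.0268, -0.0042, -0.0954, 0.0, 0.1366, -1.0]
32 [-0.0067, 0.0284, -0.0047, -0.1018, 0.0, 0.1457, -1.0]
35 [-0.008, 0.0307, -0.0056, -0.1114, 0.0, 0.1594, -1.0]
38 [-0.0094, 0.0329, -0.0066, -0.1209, 0.0, 0.1731, -1.0]
bar n 2168 [ 623.3 -208.9] [50.2 16.2] 36.7 pca -143.0 [0.0037 0.0149] [ 0.6232 -0.2086]
```

>>> step_arm(increments=[[[0,0.0024,0,-0.008,0,0.0115,-1],[0,0.0047,0,-0.016,0,0.023,-1],[-0.0005,0.007,0,-0.024,0,0.034,-1],[-0.0007,0.0093,-0.0005,-0.032,0,0.0455,-1],[-0.001,0.0115,-0.001,-0.04,0,0.057,-1],[-0.0015,0.0138,-0.001,-0.048,0,0.068,-1],[-0.002,0.016,-0.0015,-0.056,0,0.08,-1],[-0.0027,0.0183,-0.002,-0.064,0,0.091,-1],[-0.0035,0.0205,-0.0025,-0.072,0,0.1025,-1],[-0.004,0.0226,-0.003,-0.08,0,0.114,-1],[-0.005,0.025,-0.0035,-0.089,0,0.1275,-1],[-0.005,0.025,-0.0035,-0.089,0,0.1275,-1]]])

```text
t: 19.18
eef_pos: [0.6197, -0.1875, 0.0621]
ee_rot: [[-0.117, 0.99, -0.083], [0.811, 0.144, 0.567], [0.573, -0.001, -0.819]]
force: [-5.2, -5.0, 5.1]
width: 0.495
grip_force: 30.0
```

```bash
python3 - <<'E'
from p import *
applied([-0.005, 0.025, -0.0035, -0.089, 0, 0.1275]);o=stat();turns(KF,(2,4,6,8))
s=look('w7');bar(s,KF);bar(s,KN)
E
```

```text
t 19.175 cmd-meas mm [-0.4  0.4  0.2] rot [-0.8  0.1  1.2] G [ 0.6228 -0.2091  0.0933] yaw 8.3 F [-5.2 -5.   5.1] M [-0.96  0.91  0.57] w 45.5 gf 30.0 q [ 0.24  0.9   0.46  1.37 -0.78  1.49  1.07]
2 [-0.0, 0.0019, -0.0, -0.0064, 0.0, 0.0091, -1.0]
4 [-0.0001, 0.0037, -0.0001, -0.0127, 0.0, 0.0182, -1.0]
6 [-0.0002, 0.0056, -0.0002, -0.0191, 0.0, 0.0273, -1.0]
8 [-0.0004, 0.0075, -0.0003, -0.0254, 0.0, 0.0364, -1.0]
bar n 2134 [ 623.2 -208.9] [50.2 16.3] 8.8 pca -170.9 [0.0036 0.015 ] [ 0.6231 -0.2087]
bar n 578 [ 527.4 -223.5] [29.8 12.1] 8.3 pca -162.2 [0.0035 0.0072] [ 0.5241 -0.2237]
```

>>> step_arm(increments=[[[-0.001,0.002,-0.0007,-0.0064,0,0.009,-1],[-0.001,0.002,-0.0007,-0.0064,0,0.009,-1],[-0.001,0.002,-0.0007,-0.0064,0,0.009,-1]]])

```text
t: 19.6
eef_pos: [0.6203, -0.1878, 0.062]
ee_rot: [[-0.092, 0.994, -0.065], [0.814, 0.112, 0.57], [0.573, -0.001, -0.819]]
force: [-6.0, -5.0, 5.9]
width: 0.5
grip_force: 30.0
```

```bash
python3 - <<'E'
from p import *
applied([-0.001, 0.002, -0.0007, -0.0064, 0, 0.009]);o=stat()
s=look('w7');bar(s,KF)
p,R=cmd();print('up',row(p+[0,0,.1],R,.3))
q,Q=grasp([.56,-.22],.42,90,0);print(row(q,Q,1))
E
```

```text
t 19.6 cmd-meas mm [-0.1  0.3  0.3] rot [-0.7  0.   1.1] G [ 0.6227 -0.2095  0.0932] yaw 6.4 F [-6.  -5.   5.9] M [-0.88  1.33  1.62] w 46.0 gf 30.0 q [ 0.25  0.9   0.46  1.39 -0.79  1.48  1.05]
bar n 2158 [ 623.1 -209.2] [50.2 15.8] 6.4 pca -171.9 [0.0037 0.0149] [ 0.623  -0.2087]
up [0.1431, -0.0, -0.205, 0.0, 0.0, 0.0, 0.3]
[0.4081, -0.1599, -0.6898, 0.139, -0.1591, -0.4418, 1.0]
```

The moment jumped to 1.6 N·m at the stop, so the far knob is tight. I'll release, lift, and head toward the ball.

```bash
python3 - <<'E'
from p import *
q,Q=grasp([.54,-.22],.42,-40,0);print(row(q,Q,.3))
E
```

```text
[0.4136, -0.2094, -0.6859, -0.0808, -0.1826, 0.2567, 0.3]
```

>>> step_arm(increments=[[[0,0,0,0,0,0,0.2],[0,0,0,0,0,0,0.3],[0,0,0,0,0,0,0.3],[0.143,0,-0.205,0,0,0,0.3],[0.143,0,-0.205,0,0,0,0.3],[0.143,0,-0.205,0,0,0,0.3],[0.414,-0.209,-0.686,-0.081,-0.183,0.257,0.3],[0.414,-0.209,-0.686,-0.081,-0.183,0.257,0.3],[0.414,-0.209,-0.686,-0.081,-0.183,0.257,0.3],[0.414,-0.209,-0.686,-0.081,-0.183,0.257,0.3],[0.414,-0.209,-0.686,-0.081,-0.183,0.257,0.3],[0.414,-0.209,-0.686,-0.081,-0.183,0.257,0.3]]])

```text
t: 21.15
eef_pos: [0.5411, -0.2164, 0.3818]
ee_rot: [[0.661, 0.75, 0.001], [0.75, -0.661, -0.002], [-0.001, 0.002, -1.0]]
force: [-0.5, -0.2, -0.9]
width: 0.651
grip_force: 0.0
```

```bash
python3 - <<'E'
from p import *
applied([0.414, -0.209, -0.686, -0.081, -0.183, 0.257]);o=stat()
s=look('w8');bar(s,KF);bar(s,KN)
# fence: bright points near z .06 close to fence line
T,W=wcloud(s);e=np.array([np.cos(.15),np.sin(.15)]);d=W[...,:2]-KN;b=d@[-e[1],e[0]];a=d@e
m=(s['z_map']>0)&(W[...,2]>.0575)&(W[...,2]<.064)&(b>.03)&(b<.075)&(a>-.04)&(a<.12)
s1=dict(np.load('/tmp/w1.npz'));T1,W1=wcloud(s1);d1=W1[...,:2]-KN;b1=d1@[-e[1],e[0]];a1=d1@e
m1=(s1['z_map']>0)&(W1[...,2]>.0575)&(W1[...,2]<.064)&(b1>.03)&(b1<.075)&(a1>-.04)&(a1<.12)
print('fence y now',np.percentile(b[m],[5,50,95]),'before',np.percentile(b1[m1],[5,50,95]))
a=snap('scene');b=snap('side')
for n,S,(x0,y0,x1,y1) in(('scene',a,(310,140,335,170)),('side',b,(300,155,325,185))):
    g=S['color'].max(2);mm=np.zeros_like(g);mm[y0:y1,x0:x1]=g[y0:y1,x0:x1]<50;C=cloud(S)
    k,l,st,c=cv2.connectedComponentsWithStats(mm);i=1+np.argmax(st[1:,4]) if k>1 else 0;print(n,st[i],c[i],np.median(C[l==i],0).round(3))
q,Q=grasp([.50,-.05],.42,-81.4,0);print(row(q,Q,.3))
E
```

```text
t 21.15 cmd-meas mm [-0.9 -3.5  0.3] rot [-0.   0.   1.3] G [ 0.541  -0.2163  0.4198] yaw -41.4 F [-0.5 -0.2 -0.9] M [ 0.01  0.13 -0.  ] w 59.9 gf 0.0 q [-0.35  0.35  0.93  1.43 -0.28  1.5  -0.15]
bar n 187 [ 622.8 -207.8] [43.5 12.2] 8.9 pca -171.3 [0.0034 0.0135] [ 0.6226 -0.2071]
bar n 205 [ 535.  -222.1] [45.2 13.4] 8.2 pca -171.4 [0.0035 0.0134] [ 0.5357 -0.2212]
fence y now [0.04645965 0.05310971 0.05892571] before [0.04266748 0.05319606 0.05898618]
scene [319 147  10  14  96] [322.70833333 152.55208333] [ 0.509 -0.042  0.327]
side [308 162  12  13 117] [313.64957265 167.71794872] [ 0.499 -0.06   0.321]
[0.2604, -0.3502, -0.0004, 0.0004, 0.0002, 0.2296, 0.3]
```

Both bars are aligned with the fence and the fence has not moved. Next I'll go above the ball.

>>> step_arm(increments=[[[0.26,-0.35,0,0,0,0.23,0.3],[0.26,-0.35,0,0,0,0.23,0.3],[0.26,-0.35,0,0,0,0.23,0.3],[0.26,-0.35,0,0,0,0.23,0.3],[0.26,-0.35,0,0,0,0.23,0.3],[0.26,-0.35,0,0,0,0.23,0.3],[0.26,-0.35,0,0,0,0.23,0.3]]])

```text
t: 22.18
eef_pos: [0.5039, -0.0485, 0.3816]
ee_rot: [[0.992, 0.126, -0.0], [0.126, -0.992, 0.0], [-0.0, -0.0, -1.0]]
force: [0.8, 0.0, 0.5]
width: 0.652
grip_force: 0.0
```

```bash
python3 - <<'E'
from p import *
applied([0.26, -0.35, 0, 0, 0, 0.23]);o=stat()
s=look('w9');T,W=wcloud(s);g=s['color'].max(2)
m=(s['z_map']>0)&(W[...,2]>.29)&(W[...,2]<.35)&(np.hypot(W[...,0]-.5,W[...,1]+.05)<.05)&(g<80)
P=W[m];print(len(P),P.min(0),P.max(0))
# sphere fit linear
A=np.c_[2*P,np.ones(len(P))];x=np.linalg.lstsq(A,(P**2).sum(1),rcond=None)[0];print('centre',x[:3],'r',np.sqrt(x[3]+x[:3]@x[:3]))
v,u=np.nonzero(m);print('px',u.min(),u.max(),v.min(),v.max())
# pivot axis check: rod points
m=(s['z_map']>0)&(W[...,2]>.22)&(W[...,2]<.295)&(np.hypot(W[...,0]-.55,W[...,1]+.045)<.06);Q=W[m];print('rod',len(Q))
e=np.array([np.cos(.15),np.sin(.15)]);n=np.array([-e[1],e[0]])
for lo in(.22,.235,.25,.265,.28):
    q=Q[(Q[:,2]>lo)&(Q[:,2]<lo+.015)]
    if len(q):print(lo,np.median(q[:,:2],0),np.median((q[:,:2]-KF)@e),np.median((q[:,:2]-KF)@n))
E
```

```text
t 22.175 cmd-meas mm [-4.  -1.6  0.3] rot [0.1 0.  1.3] G [ 0.5039 -0.0485  0.4196] yaw -82.8 F [0.8 0.  0.5] M [-0.09  0.18 -0.02] w 60.0 gf 0.0 q [-0.91  0.19  1.11  1.61 -0.17  1.45 -1.23]
1307 [ 0.48766032 -0.06481493  0.29815999] [ 0.52070243 -0.03450124  0.33796783]
centre [ 0.49836921 -0.05002695  0.31606603] r 0.019523252685458767
px 300 337 181 229
rod 2136
0.22 [ 0.57616425 -0.07477549] -0.02473806836927539 0.1386709658460311
0.235 [ 0.56154677 -0.04408022] -0.036509903434113145 0.17209743827077192
0.25 [ 0.55139089 -0.04516595] -0.0459001889424411 0.17243480923849547
0.265 [ 0.56870374 -0.08768034] -0.03625670568262142 0.12676754913618982
0.28 [ 0.5276218  -0.04553015] -0.06986927276694568 0.17492066412705407
```

```bash
cat >> p.py <<'E'
E2=np.array([np.cos(.15),np.sin(.15),0]);PV=np.array([.5968,-.0353,.180])
def ballp(phi,r=.17): a=np.radians(phi);return PV-r*np.cos(a)*E2+np.array([0,0,r*np.sin(a)])
def bp(phi,g,tilt=0,yaw=-81.4,r=.17):
    b=ballp(phi,r);q,Q=grasp(b[:2],b[2],yaw,tilt);return row(q,Q,g)
E
python3 - <<'E'
from p import *
print(ballp(55),bp(55,.2))
E
```

```text
[ 0.50038692 -0.04987141  0.31925585] [0.0012, -0.0009, 0.2515, 0.0005, 0.0001, -0.0004, 0.2]
```

>>> step_arm(increments=[[[0.001,-0.001,0.03,0,0,0,0.3],[0.001,-0.001,0.12,0,0,0,0.3],[0.001,-0.001,0.2,0,0,0,0.3],[0.001,-0.001,0.251,0,0,0,0.3],[0.001,-0.001,0.251,0,0,0,0.3],[0.001,-0.001,0.251,0,0,0,0.3]]])

```text
t: 22.98
eef_pos: [0.5047, -0.0475, 0.2819]
ee_rot: [[0.992, 0.125, 0.001], [0.125, -0.992, -0.0], [0.001, 0.0, -1.0]]
force: [1.6, 0.2, 0.3]
width: 0.647
grip_force: 0.0
```

```bash
python3 - <<'E'
from p import *
applied([0.001, -0.001, 0.251, 0, 0, 0]);o=stat()
s=look('w10');T,W=wcloud(s);g=s['color'].max(2)
m=(s['z_map']>0)&(W[...,2]>.29)&(W[...,2]<.345)&(np.hypot(W[...,0]-.5,W[...,1]+.05)<.03)&(g<80)
P=T[m]*1e3;print(len(P),P.min(0).round(1),P.max(0).round(1))
E
```

```text
t 22.975 cmd-meas mm [-4.4 -2.3 -0.4] rot [0.1 0.1 1.3] G [ 0.5047 -0.0475  0.3199] yaw -82.8 F [1.6 0.2 0.3] M [-0.08  0.13  0.03] w 59.5 gf 0.0 q [-0.85  0.26  1.08  1.8  -0.24  1.23 -1.15]
2341 [-17.6 -13.8 -62.9] [ 15.5  31.1 -17.3]
```

```bash
python3 - <<'E'
from p import *
o=readout.get_obs();save(o['eef_pos'],o['ee_rot']);print(bp(55,.3))
E
```

```text
[-0.012, 0.0045, 0.002, 0.0001, -0.0004, -0.0077, 0.3]
```

>>> step_arm(increments=[[[-0.012,0.0045,0.002,0,0,-0.0077,0.3],[-0.012,0.0045,0.002,0,0,-0.0077,0.1],[-0.012,0.0045,0.002,0,0,-0.0077,-0.1],[-0.012,0.0045,0.002,0,0,-0.0077,-1],[-0.012,0.0045,0.002,0,0,-0.0077,-1],[-0.012,0.0045,0.002,0,0,-0.0077,-1]]])

```text
t: 23.78
eef_pos: [0.4999, -0.0492, 0.2806]
ee_rot: [[0.989, 0.15, -0.0], [0.15, -0.989, 0.0], [0.0, -0.0, -1.0]]
force: [-0.5, 3.2, 2.0]
width: 0.334
grip_force: 30.0
```

```bash
python3 - <<'E'
from p import *
applied([-0.012, 0.0045, 0.002, 0, 0, -0.0077]);o=stat()
for ph in range(52,-14,-5):print(ph,bp(ph,-1))
E
```

```text
t 23.775 cmd-meas mm [ 0.5 -0.7  0.7] rot [ 0.  -0.1 -0. ] G [ 0.4999 -0.0492  0.3186] yaw -81.4 F [-0.5  3.2  2. ] M [ 0.49  0.29 -0.  ] w 30.7 gf 30.0 q [-0.85  0.25  1.07  1.81 -0.23  1.22 -1.14]
52 [-0.0179, 0.0, 0.0132, 0.0001, -0.0004, -0.0, -1.0]
47 [-0.0461, 0.0, 0.0373, 0.0001, -0.0004, -0.0, -1.0]
42 [-0.0722, 0.0, 0.0637, 0.0001, -0.0004, -0.0, -1.0]
37 [-0.0958, 0.0, 0.0923, 0.0001, -0.0004, -0.0, -1.0]
32 [-0.1168, 0.0, 0.1228, 0.0001, -0.0004, -0.0, -1.0]
27 [-0.1351, -0.0, 0.1551, 0.0001, -0.0004, -0.0, -1.0]
22 [-0.1505, -0.0, 0.1888, 0.0001, -0.0004, -0.0, -1.0]
17 [-0.163, -0.0, 0.2237, 0.0001, -0.0004, -0.0, -1.0]
12 [-0.1723, -0.0, 0.2596, 0.0001, -0.0004, -0.0, -1.0]
7 [-0.1784, -0.0, 0.2962, 0.0001, -0.0004, -0.0, -1.0]
2 [-0.1814, -0.0001, 0.3331, 0.0001, -0.0004, -0.0, -1.0]
-3 [-0.1811, -0.0001, 0.3702, 0.0001, -0.0004, -0.0, -1.0]
-8 [-0.1776, -0.0001, 0.4071, 0.0001, -0.0004, -0.0, -1.0]
-13 [-0.1709, -0.0001, 0.4436, 0.0001, -0.0004, -0.0, -1.0]
```

>>> step_arm(increments=[[[-0.018,0,0.013,0,0,0,-1],[-0.046,0,0.037,0,0,0,-1],[-0.072,0,0.064,0,0,0,-1],[-0.096,0,0.092,0,0,0,-1],[-0.117,0,0.123,0,0,0,-1],[-0.135,0,0.155,0,0,0,-1],[-0.15,0,0.189,0,0,0,-1],[-0.163,0,0.224,0,0,0,-1],[-0.172,0,0.26,0,0,0,-1],[-0.178,0,0.296,0,0,0,-1],[-0.181,0,0.333,0,0,0,-1],[-0.181,0,0.333,0,0,0,-1]]])

```text
t: 25.28
eef_pos: [0.4283, -0.0606, 0.1471]
ee_rot: [[0.989, 0.149, -0.0], [0.149, -0.989, -0.0], [-0.0, 0.0, -1.0]]
force: [-2.9, 1.8, 7.7]
width: 0.333
grip_force: 30.0
```

```bash
cat >> p.py <<'E'
def lev():
    G=stat();G=G['eef_pos']-OFF*G['ee_rot'][:,2]-PV;a=-(G@E2);print('tool phi',np.degrees(np.arctan2(G[2],a)).round(1),'r',np.hypot(G[2],a).round(4))
    for n in('side','scene'):
        S=snap(n);g=S['color'].max(2);C=cloud(S);m=(g<60)&(np.linalg.norm(C-(G+PV),axis=2)<.045)&(abs((C-PV)@[-E2[1],E2[0],0])<.018);P=C[m];P=P[P[:,2]>.1]
        if len(P)>5:
            D=P-PV;print(n,len(P),P.mean(0).round(3),'phi pts',np.degrees(np.arctan2(np.median(D[:,2]),-np.median(D@E2))).round(1))
E
python3 - <<'E'
from p import *
applied([-0.181, 0, 0.333, 0, 0, 0]);lev()
for ph in(-2,-5,-8,-10,-12,-14):print(ph,bp(ph,-1))
E
```

```text
t 25.275 cmd-meas mm [ 0.7 -0.1  0.9] rot [-0.  -0.1  0. ] G [ 0.4283 -0.0606  0.1851] yaw -81.4 F [-2.9  1.8  7.7] M [0.34 0.59 0.11] w 30.6 gf 30.0 q [-0.8   0.28  1.02  2.15 -0.31  0.87 -1.02]
tool phi 1.7 r 0.1705
scene 67 [ 0.441 -0.061  0.196] phi pts 5.7
-2 [-0.0004, -0.0001, 0.0298, 0.0001, -0.0004, -0.0, -1.0]
-5 [0.0009, -0.0001, 0.052, 0.0001, -0.0004, -0.0, -1.0]
-8 [0.0034, -0.0001, 0.0741, 0.0001, -0.0004, -0.0, -1.0]
-10 [0.0057, -0.0001, 0.0888, 0.0001, -0.0004, -0.0, -1.0]
-12 [0.0085, -0.0001, 0.1033, 0.0001, -0.0004, -0.0, -1.0]
-14 [0.0118, -0.0001, 0.1178, 0.0001, -0.0004, -0.0, -1.0]
```

>>> step_arm(increments=[[[0,0,0.03,0,0,0,-1],[0.001,0,0.052,0,0,0,-1],[0.003,0,0.074,0,0,0,-1],[0.006,0,0.089,0,0,0,-1],[0.008,0,0.1,0,0,0,-1],[0.008,0,0.1,0,0,0,-1],[0.008,0,0.1,0,0,0,-1]]])

```text
t: 26.25
eef_pos: [0.4312, -0.0601, 0.1078]
ee_rot: [[0.989, 0.149, -0.0], [0.149, -0.989, 0.001], [-0.0, -0.001, -1.0]]
force: [-6.3, 1.1, 15.4]
width: 0.329
grip_force: 30.0
```

```bash
python3 - <<'E'
from p import *
applied([0.008, 0, 0.1, 0, 0, 0]);lev()
E
```

```text
t 26.25 cmd-meas mm [ 1.  -0.1  0.1] rot [ 0.1 -0.1  0. ] G [ 0.4312 -0.0601  0.1458] yaw -81.4 F [-6.3  1.1 15.4] M [ 0.17  1.32 -0.02] w 30.3 gf 30.0 q [-0.72  0.35  0.95  2.19 -0.41  0.78 -0.93]
tool phi -11.5 r 0.1709
scene 44 [ 0.445 -0.059  0.16 ] phi pts -6.8
```

>>> step_arm(increments=[[[0.0015,0,0.005,0,0,0,-1],[0.003,0,0.01,0,0,0,-1],[0.003,0,0.01,0,0,0,-1],[0.003,0,0.01,0,0,0,-1]]])

```text
t: 26.85
eef_pos: [0.4328, -0.0599, 0.1045]
ee_rot: [[0.989, 0.149, 0.0], [0.149, -0.989, 0.001], [0.0, -0.001, -1.0]]
force: [-8.2, 2.8, 30.3]
width: 0.329
grip_force: 30.0
```

```bash
python3 - <<'E'
from p import *
applied([0.003, 0, 0.01, 0, 0, 0]);lev()
s=look('w11');T,W=wcloud(s);g=s['color'].max(2)
D=W-PV;a=-(D@E2);n=D@[-E2[1],E2[0],0]
m=(s['z_map']>0)&(abs(n)<.006)&(a>.02)&(a<.14)&(W[...,2]>.12)&(W[...,2]<.24)
P=np.c_[a[m],W[m][:,2]];print(len(P))
for lo in np.arange(.02,.14,.015):
    q=P[(P[:,0]>lo)&(P[:,0]<lo+.015)]
    if len(q)>4:print(lo.round(3),len(q),np.percentile(q[:,1],[10,50,90]).round(4))
E
```

```text
t 26.85 cmd-meas mm [ 0.6 -0.2 -0.5] rot [ 0.1 -0.   0. ] G [ 0.4328 -0.0599  0.1425] yaw -81.4 F [-8.2  2.8 30.3] M [ 0.41  2.15 -0.07] w 30.3 gf 30.0 q [-0.71  0.36  0.94  2.19 -0.42  0.78 -0.92]
tool phi -12.7 r 0.1701
scene 39 [ 0.447 -0.062  0.159] phi pts -7.1
9699
0.035 335 [0.1761 0.1783 0.1796]
0.05 1441 [0.1744 0.1768 0.1785]
0.065 1418 [0.1717 0.174  0.1758]
0.08 1312 [0.1691 0.1714 0.1731]
0.095 1152 [0.1666 0.1688 0.1705]
0.11 983 [0.1637 0.1661 0.1678]
0.125 3058 [0.1629 0.2079 0.2376]
```

The rod slope measures -10.1° and the force rose steeply to 30 N, so the lever is at its stop. I'll hold it there for a second to check it is steady.

>>> step_arm(increments=[[[0,0,0,0,0,0,-1],[0,0,0,0,0,0,-1],[0,0,0,0,0,0,-1],[0,0,0,0,0,0,-1],[0,0,0,0,0,0,-1],[0,0,0,0,0,0,-1],[0,0,0,0,0,0,-1],[0,0,0,0,0,0,-1]]])

```text
t: 28.0
eef_pos: [0.4328, -0.0599, 0.1045]
ee_rot: [[0.989, 0.149, 0.0], [0.149, -0.989, 0.001], [0.0, -0.001, -1.0]]
force: [-9.5, 2.7, 30.4]
width: 0.332
grip_force: 30.0
```

```bash
python3 - <<'E'
from p import *
lev()
o=readout.get_obs()
if 12<o['force'][2]<38 and o['grip_force']>25: print(arm.close_job())
E
```

```text
t 28.0 cmd-meas mm [ 0.6 -0.2 -0.5] rot [ 0.1 -0.   0. ] G [ 0.4328 -0.0599  0.1425] yaw -81.4 F [-9.5  2.7 30.4] M [ 0.37  2.15 -0.09] w 30.6 gf 30.0 q [-0.71  0.36  0.94  2.19 -0.42  0.78 -0.92]
tool phi -12.7 r 0.17
scene 40 [ 0.447 -0.062  0.159] phi pts -7.3
the job is handed in; nothing more can be done
None
```

I tightened both clamp knobs to their stops without measurably moving the fence, then pulled the lever to its stop; it was still held there, steady at about 30 N, when I handed the job in at 28 s.

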